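Close up, load and light the skewer grill

TASK

Get the table-top grill going: push its red drip tray in until it meets the sealing strip, then give both orange cam latches their full quarter turn so that they draw the tray tight against the grill. After that lay every vegetable skewer from the board across the grill's two steel rails, side by side, chunks over the gap; and last twist the grey spring igniter knob clockwise to its stop, let go so that it springs back, and leave everything else on the counter where it is.

Things in the scene. Friction and masses are not known exactly. Their poses are not given: they have to be found in the camera images.
- grill: the skewer grill, fixed; origin at the middle of its underside, x from its front (robot side) to its back, z up. Two steel rails along y at x = -65 and +65 mm, each 14 mm wide, y -142 to +142 mm, flat tops 85 mm up; 116 mm clear between them; trough floor 36 mm up, end walls (y = +/-136 mm) 70 mm up. Igniter housing at the right end (x -72 to +18 mm), to y = -206 mm, 78 mm high
- tray (a joint): how far the red drip tray stands out of the grill's front, m: 0 home and tight, at most 0.05. Slides in when pushed toward grill +x with about 1 N; at 0.006 it meets a sprung sealing strip, which pushes it back out to 0.006 with 5 to 11 N until a latch holds it
- tray_front (a point): middle of the front (-x) face of the tray's upright red front panel, 45 mm above the counter; the panel is 256 mm long in y, 8 mm thick, and in its middle 110 mm reaches from 12 to 78 mm above the counter. Moves with the tray, axes as the grill's
- latch_left_grip (a point): top middle (on the turning axis) of the orange bar handle of the left (+y) cam latch, at the grill's front left corner; the handle is a bar 44 mm long, 12 mm wide, 28 mm high below this point, centred on its axis, and turns about the vertical; this point's frame turns with it, its x axis along the bar
- latch_right_grip (a point): top middle (on the turning axis) of the orange bar handle of the right (-y) cam latch, at the grill's front right corner; the handle is a bar 44 mm long, 12 mm wide, 28 mm high below this point, centred on its axis, and turns about the vertical; this point's frame turns with it, its x axis along the bar
- latch_left (a joint): turn of the left latch, rad: near 0 open (bar along grill x), 1.5 at its stop (bar along the front), clockwise seen from above. With the tray less than 10 mm out its brass cam catches the tray's roller and draws it home (up to 0.15 N m, from 0.7 rad on); with the tray further out the cam only gets in its way. It stays where it is left
- latch_right (a joint): the same for the right latch, which turns counter-clockwise seen from above: near 0 open, 1.5 fully turned
- igniter_grip (a point): top middle (on the vertical turning axis) of the grey igniter knob at the grill's right end; its bar grip is 40 mm long, 12 mm wide, reaches 28 mm down from here, along the grill's x at rest; this point's x axis turns with the bar
- igniter (a joint): turn of the igniter knob, rad: 0 at rest, clockwise seen from above to its stop at 1.2; a spring (0.1 N m at the stop) brings it back to 0 when released, so leave the bar room to swing back
- board: the wooden board on which the skewers lie at first, 160 x 240 mm, 14 mm thick, fixed; origin at the middle of its underside
- skewer_1: a vegetable skewer: flat steel rod along its x, 190 mm long, 6 mm wide, 5 mm thick (finger ring at the -x end, to 117 mm from the middle), with a 70 mm row of three vegetable chunks, 24 x 24 mm in section, in its middle; about 90 g; origin in the middle of rod and chunks, 12 mm above what the chunks lie on; may be absent (None)
- skewer_2: a vegetable skewer: flat steel rod along its x, 190 mm long, 6 mm wide, 5 mm thick (finger ring at the -x end, to 117 mm from the middle), with a 70 mm row of three vegetable chunks, 24 x 24 mm in section, in its middle; about 90 g; origin in the middle of rod and chunks, 12 mm above what the chunks lie on; may be absent (None)
- skewer_3: a vegetable skewer: flat steel rod along its x, 190 mm long, 6 mm wide, 5 mm thick (finger ring at the -x end, to 117 mm from the middle), with a 70 mm row of three vegetable chunks, 24 x 24 mm in section, in its middle; about 90 g; origin in the middle of rod and chunks, 12 mm above what the chunks lie on; may be absent (None)
- onion: bystander: an onion; origin at its underside, to be left where it is
- garlic: bystander: the garlic bulb; origin at its underside, to be left where it is
- tomato: bystander: the tomato; origin at its underside, to be left where it is
- sauce: bystander: the sauce bottle; origin at its underside, to be left where it is

How it is judged:
On the way, in this order (a step that is already met when the one before it is completed fails the run):
1. the drip tray is drawn tight (within 2 mm) with both latches turned at least 1.3 rad (value of joint tray below 0.002 m and value of joint each of latch_left, latch_right above 1.3 rad), for 0.2 s.
2. every skewer lies level across both rails (z of skewer_1 in the frame of grill between 0.083 and 0.094 m and x of skewer_1 in the frame of grill between -0.035 and 0.035 m and y of skewer_1 in the frame of grill between -0.135 and 0.135 m and angle between the x axis of each of skewer_1, skewer_2, skewer_3 and the x axis of grill, either way round below 0.35 rad and angle between skewer_1's own x axis and vertical between 1.48 and 1.66 rad and linear speed of each of skewer_1, skewer_2, skewer_3 below 0.03 m/s and z of skewer_2 in the frame of grill between 0.083 and 0.094 m and x of skewer_2 in the frame of grill between -0.035 and 0.035 m and y of skewer_2 in the frame of grill between -0.135 and 0.135 m and angle between skewer_2's own x axis and vertical between 1.48 and 1.66 rad and z of skewer_3 in the frame of grill between 0.083 and 0.094 m and x of skewer_3 in the frame of grill between -0.035 and 0.035 m and y of skewer_3 in the frame of grill between -0.135 and 0.135 m and angle between skewer_3's own x axis and vertical between 1.48 and 1.66 rad), for 0.2 s.
3. the igniter is twisted to its stop (at least 1.1 rad) (value of joint igniter above 1.1 rad), for 0.1 s.
4. the igniter has sprung back (value of joint igniter below 0.1 rad), for 0.2 s.
At the end, for the whole second after the job is handed in: tray within 2 mm of home, both latches over 1.3 rad; each skewer at rest, level within 5 degrees on both rails (middle 83 to 94 mm up, within 35 mm of the gap's mid-line and 135 mm of the grill's middle, within 0.35 rad of square to the rails); igniter back under 0.1 rad (all of step 1 and all of step 2 and value of joint igniter below 0.1 rad); the robot touches nothing.
It fails at once if a bystander is moved more than 40 mm (distance of any of onion, garlic, tomato, sauce from where it was at the start of the episode above 0.04 m).
Of skewer_1, skewer_2, skewer_3 only 2 to 3 are there at a start; the rules pass over those that are not, and their reading is None.
At some moment in a run one of skewer_1, skewer_2, skewer_3 may be knocked a few centimetres aside while the robot is not near it.
Once in a run the grip may slacken for a moment while it holds something.
It also fails if it takes over 210 s, if anything falls off the work surface, if the arm or the gripper's body presses on something with over 40 N, if the wrist force passes 120 N, or if a joint passes its speed limit or range.

ROBOT

A 6-joint arm with a two-finger parallel gripper is mounted at the origin on a cart in front of the work surface, level with it; the furniture and walls round the work are solid. World frame = base frame: x ahead of the robot, y to its left, z up, the work surface at z = 0. Lengths are in m, angles in rad, forces in N, time in s.
With the tool pointing down it reaches from about 0.375 to 0.9 m from the base axis. Payload 3.1 kg.
Tool frame: the origin (TCP) lies midway between the tips of the shut fingers; the grasp point (between the pads) lies 19 mm behind it (manip.grasp_offset is the distance from the TCP to the grasp point, in m); z points along the fingers, y is the line along which they close (so a half turn about z gives the same grasp; the last joint's range is limited). The gripper opens to 85 mm and grips with 20 to 120 N. Pads are 22 mm wide; open, the fingers measure 114 mm over their backs; the gripper's body (76 mm by 85 mm) begins 54 mm behind the grasp point. The pads swing forward as they close: fully open they stand 13 mm farther back than shut.
Start: joints at [1.167, 0.527, 1.433, -0, 1.181, -0.178], TCP at [0.14, 0.609, 0.231] pointing down, gripper open.
Joint ranges: [-3.08, 3.08], [-0.75, 2.2], [0.22, 2.44], [-1.43, 4.57], [0, 2.65], [-2.85, 2.85]. Speed limits (rad/s): [2.79, 2.79, 3.14, 3.14, 3.14, 3.14].

INTERFACE

Orientations are given as a unit quaternion [x, y, z, w].
In Python, from station import sensors, cams, order, manip gives the robot as it stands.
- The arm moves only by the tool move_arm, never from a script. Its argument "targets" is a list of rows, each an object of numbers: "dx", "dy", "dz": the shift along the world's x, y, z normalised to -1 to 1, where 1 is 25 mm; "rx", "ry", "rz": the turn, a rotation vector about the world's x, y, z normalised to -1 to 1, where 1 is 30 degrees. A call has exactly 10 rows; each row shifts and turns the commanded pose from where the row before left it; what a row does not reach is not made up. A row lasts 1/8 s, in which the tool goes at most 62.5 mm and 10.7 degrees, less where a joint would pass 70% of its speed; a pose out of reach is approached as far as the arm can. A call with a number of a shift or a turn outside -1 to 1 is refused whole. A call with a gripper value outside its range is refused whole. "claw" is the opening in per cent of the stroke, from 0 (shut) to 100 (fully open), set as the call begins (left out, the last holds). The fingers move at their own pace and stop on an object; "newtons" is the grip in N (left out, the last holds). Time passes only in rows, so rows that do not move let the fingers close, or fill a call up. It gives the time, the measured TCP pose, the force, the opening and the grip force at its end, in the units of the state.
- sensors.sense(): the state, without advancing time (a new reading comes with each control period).
- cams.snapshot(name): name is "scene" or "top"; returns the picture (400x640x3 uint8, red, green, blue); there is no depth.
- cams.camera_model(name): a dict with "fx", "fy", "cx", "cy" (pixels), "extrinsics" (4x4, takes a point from world to camera coordinates). Camera axes: x right, y down, z forward; pixel columns grow to the right and rows downward; lengths in m; the calibration is good to about 2 mm. A picture is of the moment at which its call begins. camera_model takes no time and is no camera call.
- order.sign_off(): hands the job in; it is judged then, once.
The state is a dict: "t": time; "q": joint angles; "qd": joint speeds; "tau": joint torques, N m; "tcp_pos": TCP position; "tool_rot": TCP orientation; "force": force on the tool from outside, world axes, zero at the start; "ft_torque": the same for the moment, N m; "finger_gap": opening from 0.0 (shut) to 1.0 (fully open); "gripper_force": force on a finger pad.
Only numpy, scipy, OpenCV 4.12 (cv2) and the standard library are available. Lean on these libraries where they do the work, as an engineer would, in place of code of your own. Each camera call takes 0.05 s, during which the arm holds its last target. There are 200 camera calls.

## Working session

There is one attempt and no reset: what is moved stays moved. The work goes in short steps, Python scripts to look and compute and a tool call to move; the robot and the scene stay as the last step left them, time stands still between calls to the robot, and variables do not carry over. Pictures are saved under pics/ and viewed, at most 14 in all, crops included, and the job is handed in when it is done.

Besides the shell and the picture viewer there is one more tool, called after "Emit:" as name(argument=value, ...), one argument or row to a line, values as JSON. move_arm: Moves the arm, as the interface text tells. Scaled input: -1 to 1 covers 25 mm each way for a shift and 30 degrees each way for a turn. Its arguments: {"type":"object","properties":{"targets":{"type":"array"},"claw":{"type":"number"},"newtons":{"type":"number"}},"required":["targets"]}

```bash
mkdir -p pics; ls; python3 - <<'E'
from station import sensors, cams, order, manip
import cv2
s=sensors.sense(); print(s)
for n in("scene","top"):
    cv2.imwrite(f"pics/{n}0.png",cams.snapshot(n)[:,:,::-1]); m=cams.camera_model(n); print(n,m)
E
```

```text
pics
{'t': 0.0, 'q': array([ 1.16650027e+00,  5.28471275e-01,  1.43387984e+00,  7.22884450e-06,
        1.18138338e+00, -1.78461165e-01]), 'qd': array([ 6.63269350e-04,  2.52509461e-04, -1.65831384e-04, -4.18880311e-04,
        7.24485331e-04,  8.47896944e-05]), 'tau': array([-4.41226548e-04, -4.42346156e+01, -1.78027081e+01, -2.78723110e-04,
        8.49789038e-03, -5.46644415e-06]), 'tcp_pos': array([0.13961634, 0.60848915, 0.23033761]), 'tool_rot': array([ 1.12678946e-01,  9.93630871e-01, -1.02481910e-03, -3.10847829e-04]), 'force': array([ 0.47156627,  0.46023123, -0.18341806]), 'ft_torque': array([ 0.02381519, -0.00549754,  0.00759011]), 'gripper_force': 0.0, 'finger_gap': 0.9988764117377524}
scene {'fx': 403.87444156128805, 'fy': 403.87444156128805, 'cx': 320.5744251851333, 'cy': 205.91912571006412, 'extrinsics': array([[ 0.75268061, -0.65828247, -0.01166553, -0.43478558],
       [-0.48947878, -0.54764481, -0.67859833,  0.32473715],
       [ 0.44032082,  0.51647784, -0.73441693,  1.09181568],
       [ 0.        ,  0.        ,  0.        ,  1.        ]])}
top {'fx': 391.8560255233989, 'fy': 391.8560255233989, 'cx': 322.6157222341695, 'cy': 200.0292027837747, 'extrinsics': array([[ 0.01832687, -0.99966884,  0.01806475, -0.02266074],
       [-0.99882169, -0.01911742, -0.04460671,  0.54046093],
       [ 0.04493729, -0.01722597, -0.99884128,  1.25283663],
       [ 0.        ,  0.        ,  0.        ,  1.        ]])}
```

View pics/top0.png

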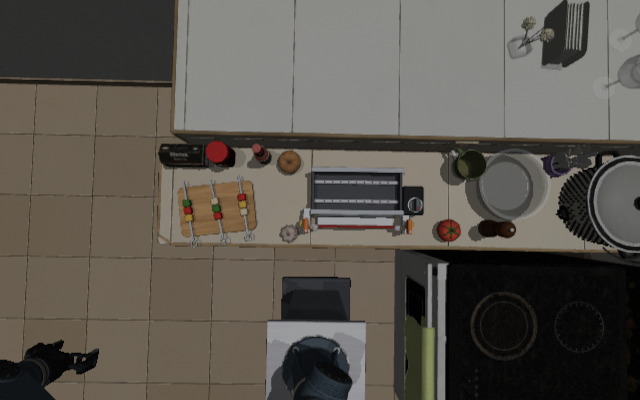

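View pics/scene0.png

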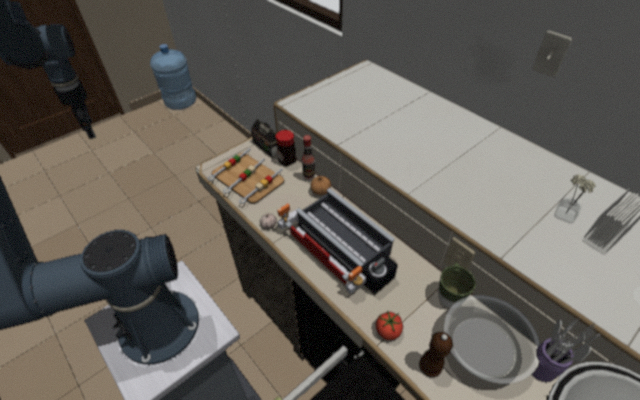

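```bash
cat > h.py <<'E'
import numpy as np, cv2
from station import sensors, cams, order, manip
from scipy.spatial.transform import Rotation as R
M={n:cams.camera_model(n) for n in("scene","top")}
def pt(n,u,v,z):
    m=M[n];E=m["extrinsics"];d=E[:3,:3].T@np.array([(u-m["cx"])/m["fx"],(v-m["cy"])/m["fy"],1]);c=-E[:3,:3].T@E[:3,3]
    return (c+d*(z-c[2])/d[2]).round(4)
def px(n,p):
    m=M[n];E=m["extrinsics"];q=E[:3,:3]@np.array(p)+E[:3,3]
    return np.array([m["fx"]*q[0]/q[2]+m["cx"],m["fy"]*q[1]/q[2]+m["cy"]]).round(1)
def crop(img,u0,v0,w,h,k,name):
    c=cv2.resize(img[v0:v0+h,u0:u0+w,::-1],None,fx=k,fy=k,interpolation=cv2.INTER_CUBIC)
    c=cv2.convertScaleAbs(c,alpha=1.4,beta=15)
    for i in range(0,w,10): cv2.line(c,(i*k,0),(i*k,8 if i%50 else 20),(0,255,255),1); 
    for i in range(0,w,20): cv2.putText(c,str(u0+i),(i*k+2,18),0,.35,(0,255,0))
    for i in range(0,h,10): cv2.line(c,(0,i*k),(8,i*k),(0,255,255),1); cv2.putText(c,str(v0+i),(10,i*k+4),0,.35,(0,255,0))
    cv2.imwrite(f"pics/{name}.png",c)
def st():
    s=sensors.sense(); r=R.from_quat(s["tool_rot"]).as_matrix()
    print("t",round(s["t"],2),"tcp",s["tcp_pos"].round(4),"tooly",r[:,1].round(3),"toolz",r[:,2].round(3),"F",s["force"].round(1),"T",s["ft_torque"].round(2),"gap",round(s["finger_gap"],3),"gf",s["gripper_force"],"q",s["q"].round(2))
E
python3 - <<'E'
from h import *
t=cv2.imread("pics/top0.png")[:,:,::-1]; s=cv2.imread("pics/scene0.png")[:,:,::-1]
crop(t,295,155,140,90,5,"tg"); crop(t,165,165,135,80,5,"tb"); crop(s,255,185,150,115,5,"sg")
E
```

```text
(no output)
```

View pics/tg.png

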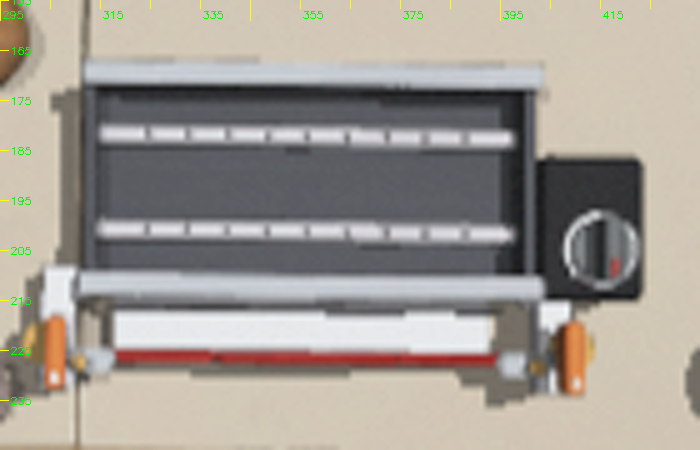

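View pics/tb.png

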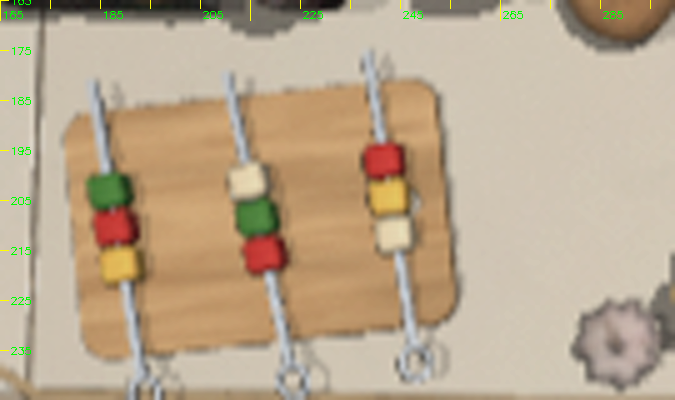

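View pics/sg.png

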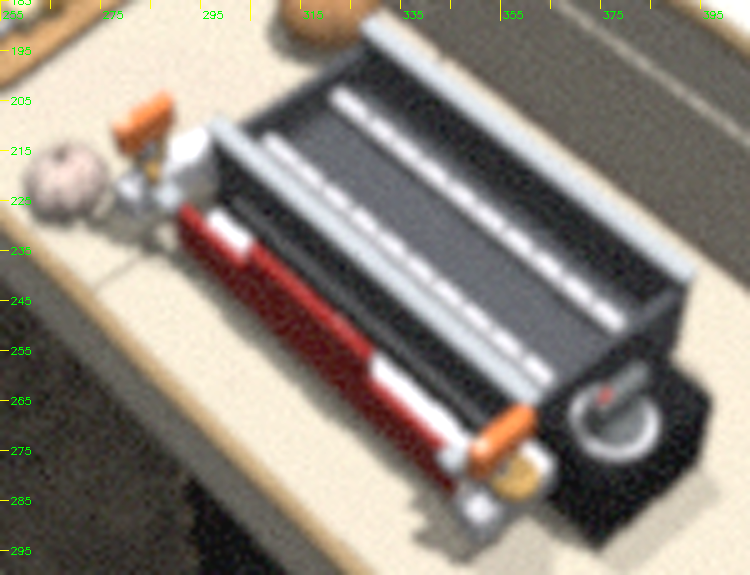

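```bash
cat >> h.py <<'E'
def tri(a,b):
    P=[M[n]["extrinsics"][:3] for n in("top","scene")]
    u=[np.array([[(q[0]-M[n]["cx"])/M[n]["fx"]],[(q[1]-M[n]["cy"])/M[n]["fy"]]]) for n,q in(("top",a),("scene",b))]
    X=cv2.triangulatePoints(P[0],P[1],u[0],u[1]).ravel(); return (X[:3]/X[3]).round(4)
E
python3 - <<'E'
from h import *
c=lambda X,Y:(295+X/5,155+Y/5)
for p in[(85,73),(543,76),(80,283),(545,289)]: print("rail",pt("top",*c(*p),.085))
print("LL",tri(c(55,353),(255+143/5,185+123/5)),"RL",tri(c(573,357),(255+502/5,185+440/5)),"kn",tri(c(603,248),(255+620/5,185+390/5)))
print("panel top",[pt("top",*c(x,357),.07) for x in(115,498)], tri(c(300,359),(320,248)))
d=lambda X,Y:pt("top",165+X/5,165+Y/5,.032)
for n,a in dict(a=[(95,85),(109,190),(115,228),(121,266),(140,372)],b=[(230,75),(247,181),(257,217),(265,255),(290,365)],c=[(368,55),(383,160),(388,196),(394,235),(411,348)]).items(): print(n,*[d(*p)[:2] for p in a])
print("garlic",tri((165+617/5,165+340/5),(268,221)),"onion", pt("top",289,161,.03))
E
```

```text
rail [0.6298 0.0228 0.085 ]
rail [ 0.6338 -0.2578  0.085 ]
rail [0.5017 0.0234 0.085 ]
rail [ 0.5033 -0.2602  0.085 ]
LL [0.4598 0.0369 0.1003] RL [ 0.4628 -0.2739  0.1015] kn [ 0.5306 -0.2928  0.1026]
panel top [array([0.4569, 0.0012, 0.07  ]), array([ 0.4611, -0.2349,  0.07  ])] [ 0.4631 -0.1185  0.0558]
a [0.5886 0.4275] [0.5223 0.4164] [0.4984 0.4119] [0.4745 0.4073] [0.4082 0.3932]
b [0.5967 0.3427] [0.5296 0.3299] [0.507  0.3229] [0.4831 0.3172] [0.4142 0.2994]
c [0.6111 0.2559] [0.5446 0.2446] [0.5218 0.2408] [0.4972 0.2363] [0.4262 0.2237]
garlic [0.4329 0.0951 0.017 ] onion [0.6626 0.0974 0.03  ]
```

Emit:
move_arm(
  targets=[
    {"dx": 1, "dy": -1, "rz": 0.045},
    {"dx": 1, "dy": -1, "rz": 0.045},
    {"dx": 1, "dy": -1, "rz": 0.045},
    {"dx": 1, "dy": -1, "rz": 0.045},
    {"dx": 1, "dy": -1, "rz": 0.045},
    {"dx": 1, "dy": -1, "rz": 0.045},
    {"dx": 1, "dy": -1, "rz": 0.045},
    {"dx": 1, "dy": -1, "rz": 0.045},
    {"dx": 1, "dy": -1, "rz": 0.045},
    {"dx": 1, "dy": -1, "rz": 0.045},
  ],
  claw=0,
  newtons=40,
)

```text
schema error: expected keys dx, dy, dz, rx, ry, rz
```

Emit:
move_arm(
  targets=[
    {"dx": 0.1, "dy": -1},
    {"dx": 0.1, "dy": -1},
    {"dx": 0.1, "dy": -1},
    {"dx": 0.1, "dy": -1},
    {"dx": 0.1, "dy": -1},
    {"dx": 0.1, "dy": -1},
    {"dx": 0.1, "dy": -1},
    {"dx": 0.1, "dy": -1},
    {"dx": 0.1, "dy": -1},
    {"dx": 0.1, "dy": -1},
  ],
)

```text
schema error: expected keys dx, dy, dz, rx, ry, rz
```

Emit:
move_arm(
  targets=[
    {"dy": -1},
    {"dy": -1},
    {"dy": -1},
    {"dy": -1},
    {"dy": -1},
    {"dy": -1},
    {"dy": -1},
    {"dy": -1},
    {"dy": -1},
    {"dz": -0.5},
  ],
)

```text
schema error: expected keys dx, dy, dz, rx, ry, rz
```

All keys are needed.

Emit:
move_arm(
  targets=[
    {"dx": 1, "dy": -1, "dz": 0, "rx": 0, "ry": 0, "rz": 0.045},
    {"dx": 1, "dy": -1, "dz": 0, "rx": 0, "ry": 0, "rz": 0.045},
    {"dx": 1, "dy": -1, "dz": 0, "rx": 0, "ry": 0, "rz": 0.045},
    {"dx": 1, "dy": -1, "dz": 0, "rx": 0, "ry": 0, "rz": 0.045},
    {"dx": 1, "dy": -1, "dz": 0, "rx": 0, "ry": 0, "rz": 0.045},
    {"dx": 1, "dy": -1, "dz": 0, "rx": 0, "ry": 0, "rz": 0.045},
    {"dx": 1, "dy": -1, "dz": 0, "rx": 0, "ry": 0, "rz": 0.045},
    {"dx": 1, "dy": -1, "dz": 0, "rx": 0, "ry": 0, "rz": 0.045},
    {"dx": 1, "dy": -1, "dz": 0, "rx": 0, "ry": 0, "rz": 0.045},
    {"dx": 1, "dy": -1, "dz": 0, "rx": 0, "ry": 0, "rz": 0.045},
  ],
  claw=0,
  newtons=40,
)

```text
t: 1.35
tcp_pos: [0.3904, 0.3581, 0.231]
tool_rot: [-0.005, 1.0, -0.0, -0.0]
force: [0.5, 1.1, -0.2]
finger_gap: -0.001
gripper_force: 0.0
```

Emit:
move_arm(
  targets=[
    {"dx": 0.1, "dy": -1, "dz": 0, "rx": 0, "ry": 0, "rz": 0},
    {"dx": 0.1, "dy": -1, "dz": 0, "rx": 0, "ry": 0, "rz": 0},
    {"dx": 0.1, "dy": -1, "dz": 0, "rx": 0, "ry": 0, "rz": 0},
    {"dx": 0.1, "dy": -1, "dz": 0, "rx": 0, "ry": 0, "rz": 0},
    {"dx": 0.1, "dy": -1, "dz": 0, "rx": 0, "ry": 0, "rz": 0},
    {"dx": 0.1, "dy": -1, "dz": 0, "rx": 0, "ry": 0, "rz": 0},
    {"dx": 0.1, "dy": -1, "dz": 0, "rx": 0, "ry": 0, "rz": 0},
    {"dx": 0.1, "dy": -1, "dz": 0, "rx": 0, "ry": 0, "rz": 0},
    {"dx": 0.1, "dy": -1, "dz": 0, "rx": 0, "ry": 0, "rz": 0},
    {"dx": 0.1, "dy": -1, "dz": 0, "rx": 0, "ry": 0, "rz": 0},
  ],
)

```text
t: 2.6
tcp_pos: [0.4147, 0.1083, 0.2311]
tool_rot: [-0.005, 1.0, 0.0, -0.0]
force: [-0.0, 0.1, -0.4]
finger_gap: 0.002
gripper_force: 0.0
```

Emit:
move_arm(
  targets=[
    {"dx": 0, "dy": -1, "dz": 0, "rx": 0, "ry": 0, "rz": 0},
    {"dx": 0, "dy": -1, "dz": 0, "rx": 0, "ry": 0, "rz": 0},
    {"dx": 0, "dy": -1, "dz": 0, "rx": 0, "ry": 0, "rz": 0},
    {"dx": 0, "dy": -1, "dz": 0, "rx": 0, "ry": 0, "rz": 0},
    {"dx": 0, "dy": -1, "dz": 0, "rx": 0, "ry": 0, "rz": 0},
    {"dx": 0, "dy": -1, "dz": 0, "rx": 0, "ry": 0, "rz": 0},
    {"dx": 0, "dy": -1, "dz": 0, "rx": 0, "ry": 0, "rz": 0},
    {"dx": 0, "dy": -1, "dz": 0, "rx": 0, "ry": 0, "rz": 0},
    {"dx": 0, "dy": -1, "dz": -0.5, "rx": 0, "ry": 0, "rz": 0},
    {"dx": 0, "dy": 0, "dz": -0.5, "rx": 0, "ry": 0, "rz": 0},
  ],
)

```text
t: 3.85
tcp_pos: [0.4152, -0.1172, 0.2059]
tool_rot: [-0.004, 1.0, -0.0, 0.0]
force: [0.1, 0.0, 0.6]
finger_gap: -0.002
gripper_force: 0.0
```

```bash
python3 -c "
from h import *
st()"
```

```text
t 3.85 tcp [ 0.4152 -0.1172  0.2059] tooly [-0.007  1.    -0.001] toolz [ 0.001 -0.001 -1.   ] F [0.1 0.  0.6] T [ 0.01 -0.05  0.01] gap -0.002 gf 0.0 q [-0.54  0.31  1.93 -0.    0.9  -2.11]
```

Emit:
move_arm(
  targets=[
    {"dx": 0, "dy": 0, "dz": -0.8, "rx": 0, "ry": 0, "rz": 0},
    {"dx": 0, "dy": 0, "dz": -0.8, "rx": 0, "ry": 0, "rz": 0},
    {"dx": 0, "dy": 0, "dz": -0.8, "rx": 0, "ry": 0, "rz": 0},
    {"dx": 0, "dy": 0, "dz": -0.8, "rx": 0, "ry": 0, "rz": 0},
    {"dx": 0, "dy": 0, "dz": -0.8, "rx": 0, "ry": 0, "rz": 0},
    {"dx": 0, "dy": 0, "dz": -0.8, "rx": 0, "ry": 0, "rz": 0},
    {"dx": 0, "dy": 0, "dz": -0.8, "rx": 0, "ry": 0, "rz": 0},
    {"dx": 0, "dy": 0, "dz": -0.8, "rx": 0, "ry": 0, "rz": 0},
    {"dx": 0.4, "dy": 0, "dz": 0, "rx": 0, "ry": 0, "rz": 0},
    {"dx": 0.4, "dy": 0, "dz": 0, "rx": 0, "ry": 0, "rz": 0},
  ],
)

```text
t: 5.1
tcp_pos: [0.4359, -0.1156, 0.0466]
tool_rot: [-0.005, 1.0, -0.0, 0.0]
force: [0.6, -0.6, 0.7]
finger_gap: -0.001
gripper_force: 0.0
```

Emit:
move_arm(
  targets=[
    {"dx": 0.12, "dy": 0, "dz": 0, "rx": 0, "ry": 0, "rz": 0},
    {"dx": 0.12, "dy": 0, "dz": 0, "rx": 0, "ry": 0, "rz": 0},
    {"dx": 0.12, "dy": 0, "dz": 0, "rx": 0, "ry": 0, "rz": 0},
    {"dx": 0.12, "dy": 0, "dz": 0, "rx": 0, "ry": 0, "rz": 0},
    {"dx": 0.12, "dy": 0, "dz": 0, "rx": 0, "ry": 0, "rz": 0},
    {"dx": 0.12, "dy": 0, "dz": 0, "rx": 0, "ry": 0, "rz": 0},
    {"dx": 0.12, "dy": 0, "dz": 0, "rx": 0, "ry": 0, "rz": 0},
    {"dx": 0.12, "dy": 0, "dz": 0, "rx": 0, "ry": 0, "rz": 0},
    {"dx": 0, "dy": 0, "dz": 0, "rx": 0, "ry": 0, "rz": 0},
    {"dx": 0, "dy": 0, "dz": 0, "rx": 0, "ry": 0, "rz": 0},
  ],
)

```text
t: 6.35
tcp_pos: [0.4594, -0.1161, 0.0463]
tool_rot: [-0.005, 1.0, -0.0, 0.0]
force: [0.2, 0.2, -0.3]
finger_gap: 0.003
gripper_force: 0.0
```

Emit:
move_arm(
  targets=[
    {"dx": 0.08, "dy": 0, "dz": 0, "rx": 0, "ry": 0, "rz": 0},
    {"dx": 0.08, "dy": 0, "dz": 0, "rx": 0, "ry": 0, "rz": 0},
    {"dx": 0.08, "dy": 0, "dz": 0, "rx": 0, "ry": 0, "rz": 0},
    {"dx": 0.08, "dy": 0, "dz": 0, "rx": 0, "ry": 0, "rz": 0},
    {"dx": 0.08, "dy": 0, "dz": 0, "rx": 0, "ry": 0, "rz": 0},
    {"dx": 0.08, "dy": 0, "dz": 0, "rx": 0, "ry": 0, "rz": 0},
    {"dx": 0.08, "dy": 0, "dz": 0, "rx": 0, "ry": 0, "rz": 0},
    {"dx": 0.08, "dy": 0, "dz": 0, "rx": 0, "ry": 0, "rz": 0},
    {"dx": 0, "dy": 0, "dz": 0, "rx": 0, "ry": 0, "rz": 0},
    {"dx": 0, "dy": 0, "dz": 0, "rx": 0, "ry": 0, "rz": 0},
  ],
)

```text
t: 7.6
tcp_pos: [0.4722, -0.1154, 0.0461]
tool_rot: [-0.005, 1.0, 0.001, -0.003]
force: [-7.0, -3.1, 3.6]
finger_gap: -0.003
gripper_force: 3.5
```

```bash
python3 -c "
from h import *
st()
crop(cams.snapshot('scene'),255,185,150,115,5,'sg2')"
```

```text
t 7.6 tcp [ 0.4722 -0.1154  0.0461] tooly [-0.011  1.     0.002] toolz [-0.006  0.002 -1.   ] F [-7.  -3.1  3.6] T [-0.5   1.   -0.05] gap -0.003 gf 3.4824951365590096 q [-0.47  0.67  1.92 -0.    0.56 -2.05]
```

View pics/sg2.png

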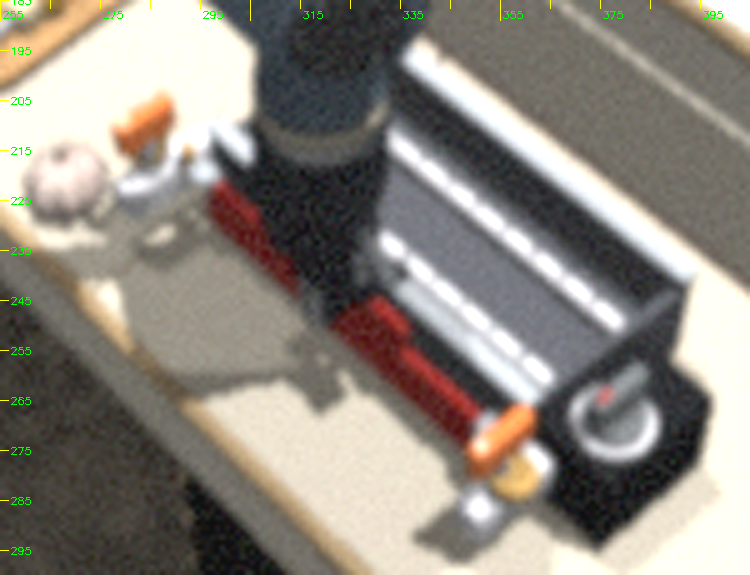

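Emit:
move_arm(
  targets=[
    {"dx": 0.08, "dy": 0, "dz": 0, "rx": 0, "ry": 0, "rz": 0},
    {"dx": 0.08, "dy": 0, "dz": 0, "rx": 0, "ry": 0, "rz": 0},
    {"dx": 0, "dy": 0, "dz": 0, "rx": 0, "ry": 0, "rz": 0},
    {"dx": 0, "dy": 0, "dz": 0, "rx": 0, "ry": 0, "rz": 0},
    {"dx": 0, "dy": 0, "dz": 0, "rx": 0, "ry": 0, "rz": 0},
    {"dx": 0, "dy": 0, "dz": 0, "rx": 0, "ry": 0, "rz": 0},
    {"dx": 0, "dy": 0, "dz": 0, "rx": 0, "ry": 0, "rz": 0},
    {"dx": 0, "dy": 0, "dz": 0, "rx": 0, "ry": 0, "rz": 0},
    {"dx": 0, "dy": 0, "dz": 0, "rx": 0, "ry": 0, "rz": 0},
    {"dx": 0, "dy": 0, "dz": 0, "rx": 0, "ry": 0, "rz": 0},
  ],
)

```text
t: 8.9
tcp_pos: [0.4749, -0.1152, 0.0461]
tool_rot: [-0.006, 1.0, 0.001, -0.004]
force: [-10.5, -4.9, 5.6]
finger_gap: -0.004
gripper_force: 4.7
```

Emit:
move_arm(
  targets=[
    {"dx": -0.6, "dy": 0, "dz": 0, "rx": 0, "ry": 0, "rz": 0},
    {"dx": -0.6, "dy": 0, "dz": 0, "rx": 0, "ry": 0, "rz": 0},
    {"dx": -0.6, "dy": 0, "dz": 0, "rx": 0, "ry": 0, "rz": 0},
    {"dx": 0, "dy": 0, "dz": 0.8, "rx": 0, "ry": 0, "rz": 0},
    {"dx": 0, "dy": 0, "dz": 0.8, "rx": 0, "ry": 0, "rz": 0},
    {"dx": 0, "dy": 0, "dz": 0.8, "rx": 0, "ry": 0, "rz": 0},
    {"dx": 0, "dy": 0, "dz": 0.8, "rx": 0, "ry": 0, "rz": 0},
    {"dx": 0, "dy": 0, "dz": 0.8, "rx": 0, "ry": 0, "rz": 0},
    {"dx": 0, "dy": 0, "dz": 0.8, "rx": 0, "ry": 0, "rz": 0},
    {"dx": 0, "dy": 0, "dz": 0, "rx": 0, "ry": 0, "rz": 0},
  ],
)

```text
t: 10.15
tcp_pos: [0.4345, -0.1164, 0.1674]
tool_rot: [-0.005, 1.0, -0.001, 0.002]
force: [-0.7, -0.1, -0.9]
finger_gap: 0.001
gripper_force: 0.0
```

Emit:
move_arm(
  targets=[
    {"dx": 0.1, "dy": 0.8, "dz": 0, "rx": 0, "ry": 0, "rz": 0},
    {"dx": 0.1, "dy": 0.8, "dz": 0, "rx": 0, "ry": 0, "rz": 0},
    {"dx": 0.1, "dy": 0.8, "dz": 0, "rx": 0, "ry": 0, "rz": 0},
    {"dx": 0.1, "dy": 0.8, "dz": 0, "rx": 0, "ry": 0, "rz": 0},
    {"dx": 0.1, "dy": 0.8, "dz": 0, "rx": 0, "ry": 0, "rz": 0},
    {"dx": 0.1, "dy": 0.8, "dz": 0, "rx": 0, "ry": 0, "rz": 0},
    {"dx": 0.1, "dy": 0.8, "dz": 0, "rx": 0, "ry": 0, "rz": 0},
    {"dx": 0.1, "dy": 0.5, "dz": 0, "rx": 0, "ry": 0, "rz": 0},
    {"dx": 0, "dy": 0, "dz": 0, "rx": 0, "ry": 0, "rz": 0},
    {"dx": 0, "dy": 0, "dz": 0, "rx": 0, "ry": 0, "rz": 0},
  ],
  claw=60,
)

```text
t: 11.4
tcp_pos: [0.4538, 0.0362, 0.1661]
tool_rot: [-0.005, 1.0, -0.0, -0.0]
force: [-0.5, 0.2, -0.2]
finger_gap: 0.6
gripper_force: 0.0
```

```bash
python3 -c "
from h import *
st()
s=sensors.sense()
crop(cams.snapshot('top'),295,155,140,90,5,'tg2')
print(px('top',s['tcp_pos']))"
```

```text
t 11.4 tcp [0.4538 0.0362 0.1661] tooly [-0.01  1.   -0.  ] toolz [-0. -0. -1.] F [-0.5  0.2 -0.2] T [0.06 0.01 0.  ] gap 0.6 gf 0.0 q [-0.17  0.41  1.91 -0.    0.82 -1.75]
[305.8 228. ]
```

View pics/tg2.png

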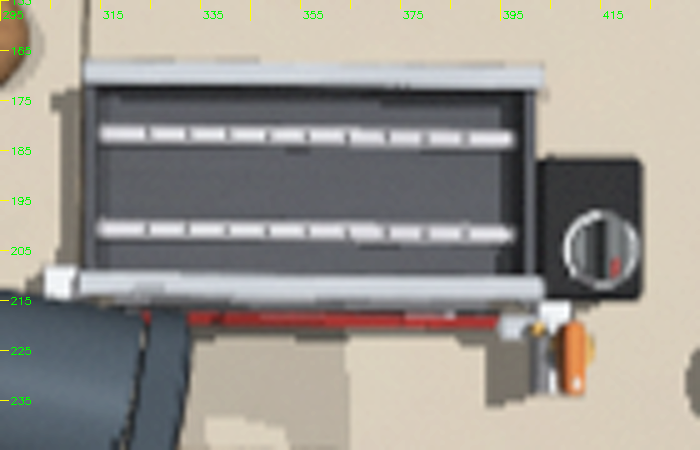

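Emit:
move_arm(
  targets=[
    {"dx": 0.25, "dy": 0, "dz": -0.5, "rx": 0, "ry": 0, "rz": 0},
    {"dx": 0, "dy": 0, "dz": -0.5, "rx": 0, "ry": 0, "rz": 0},
    {"dx": 0, "dy": 0, "dz": -0.5, "rx": 0, "ry": 0, "rz": 0},
    {"dx": 0, "dy": 0, "dz": -0.5, "rx": 0, "ry": 0, "rz": 0},
    {"dx": 0, "dy": 0, "dz": -0.5, "rx": 0, "ry": 0, "rz": 0},
    {"dx": 0, "dy": 0, "dz": -0.5, "rx": 0, "ry": 0, "rz": 0},
    {"dx": 0, "dy": 0, "dz": -0.4, "rx": 0, "ry": 0, "rz": 0},
    {"dx": 0, "dy": 0, "dz": 0, "rx": 0, "ry": 0, "rz": 0},
    {"dx": 0, "dy": 0, "dz": 0, "rx": 0, "ry": 0, "rz": 0},
    {"dx": 0, "dy": 0, "dz": 0, "rx": 0, "ry": 0, "rz": 0},
  ],
)

```text
t: 12.7
tcp_pos: [0.4605, 0.0366, 0.0817]
tool_rot: [-0.005, 1.0, -0.0, 0.001]
force: [-0.8, 0.3, -0.1]
finger_gap: 0.599
gripper_force: 0.0
```

Emit:
move_arm(
  targets=[
    {"dx": 0, "dy": 0, "dz": 0, "rx": 0, "ry": 0, "rz": 0},
    {"dx": 0, "dy": 0, "dz": 0, "rx": 0, "ry": 0, "rz": 0},
    {"dx": 0, "dy": 0, "dz": 0, "rx": 0, "ry": 0, "rz": 0},
    {"dx": 0, "dy": 0, "dz": 0, "rx": 0, "ry": 0, "rz": 0},
    {"dx": 0, "dy": 0, "dz": 0, "rx": 0, "ry": 0, "rz": 0},
    {"dx": 0, "dy": 0, "dz": 0, "rx": 0, "ry": 0, "rz": 0},
    {"dx": 0, "dy": 0, "dz": 0, "rx": 0, "ry": 0, "rz": 0},
    {"dx": 0, "dy": 0, "dz": 0, "rx": 0, "ry": 0, "rz": 0},
    {"dx": 0, "dy": 0, "dz": 0, "rx": 0, "ry": 0, "rz": 0},
    {"dx": 0, "dy": 0, "dz": 0, "rx": 0, "ry": 0, "rz": 0},
  ],
  claw=0,
  newtons=50,
)

```text
t: 13.95
tcp_pos: [0.4602, 0.0376, 0.082]
tool_rot: [-0.004, 1.0, 0.001, 0.0]
force: [-0.4, 5.0, 6.3]
finger_gap: 0.132
gripper_force: 52.2
```

Emit:
move_arm(
  targets=[
    {"dx": 0, "dy": 0.05, "dz": 0, "rx": 0, "ry": 0, "rz": -0.32},
    {"dx": 0, "dy": 0, "dz": 0, "rx": 0, "ry": 0, "rz": -0.32},
    {"dx": 0, "dy": 0, "dz": 0, "rx": 0, "ry": 0, "rz": -0.32},
    {"dx": 0, "dy": 0, "dz": 0, "rx": 0, "ry": 0, "rz": -0.32},
    {"dx": 0, "dy": 0, "dz": 0, "rx": 0, "ry": 0, "rz": -0.32},
    {"dx": 0, "dy": 0, "dz": 0, "rx": 0, "ry": 0, "rz": -0.32},
    {"dx": 0, "dy": 0, "dz": 0, "rx": 0, "ry": 0, "rz": -0.32},
    {"dx": 0, "dy": 0, "dz": 0, "rx": 0, "ry": 0, "rz": -0.32},
    {"dx": 0, "dy": 0, "dz": 0, "rx": 0, "ry": 0, "rz": -0.3},
    {"dx": 0, "dy": 0, "dz": 0, "rx": 0, "ry": 0, "rz": 0},
  ],
)

```text
t: 15.2
tcp_pos: [0.4607, 0.0435, 0.0823]
tool_rot: [0.673, 0.739, 0.003, -0.0]
force: [4.3, 32.9, 7.8]
finger_gap: 0.13
gripper_force: 138.0
```

```bash
python3 -c "
from h import *
st()"
```

```text
t 15.2 tcp [0.4607 0.0435 0.0823] tooly [0.996 0.093 0.003] toolz [ 0.003  0.005 -1.   ] F [ 4.3 32.9  7.8] T [ 4.45 -0.65  2.6 ] gap 0.13 gf 137.98786316765472 q [-0.15  0.58  1.96  0.01  0.6  -0.25]
```

Emit:
move_arm(
  targets=[
    {"dx": 0, "dy": 0, "dz": 0, "rx": 0, "ry": 0, "rz": 0},
    {"dx": 0, "dy": 0, "dz": 0, "rx": 0, "ry": 0, "rz": 0},
    {"dx": 0, "dy": 0, "dz": 0, "rx": 0, "ry": 0, "rz": 0},
    {"dx": 0, "dy": 0, "dz": 0, "rx": 0, "ry": 0, "rz": 0},
    {"dx": 0, "dy": 0, "dz": 0, "rx": 0, "ry": 0, "rz": 0},
    {"dx": 0, "dy": 0, "dz": 0.4, "rx": 0, "ry": 0, "rz": 0},
    {"dx": 0, "dy": 0, "dz": 0.6, "rx": 0, "ry": 0, "rz": 0},
    {"dx": 0, "dy": 0, "dz": 0.8, "rx": 0, "ry": 0, "rz": 0},
    {"dx": 0, "dy": 0, "dz": 0.8, "rx": 0, "ry": 0, "rz": 0},
    {"dx": 0, "dy": 0, "dz": 0.8, "rx": 0, "ry": 0, "rz": 0},
  ],
  claw=30,
)

```text
t: 16.45
tcp_pos: [0.4596, 0.0374, 0.1665]
tool_rot: [0.679, 0.734, -0.0, -0.001]
force: [-0.8, 0.5, 1.0]
finger_gap: 0.303
gripper_force: 0.0
```

Emit:
move_arm(
  targets=[
    {"dx": -0.5, "dy": -1, "dz": 0, "rx": 0, "ry": 0, "rz": -0.33},
    {"dx": -0.5, "dy": -1, "dz": 0, "rx": 0, "ry": 0, "rz": -0.33},
    {"dx": -0.5, "dy": -1, "dz": 0, "rx": 0, "ry": 0, "rz": -0.33},
    {"dx": -0.5, "dy": -1, "dz": 0, "rx": 0, "ry": 0, "rz": -0.33},
    {"dx": 0, "dy": -1, "dz": 0, "rx": 0, "ry": 0, "rz": -0.33},
    {"dx": 0, "dy": -1, "dz": 0, "rx": 0, "ry": 0, "rz": -0.33},
    {"dx": 0.5, "dy": -1, "dz": 0, "rx": 0, "ry": 0, "rz": -0.33},
    {"dx": 0.5, "dy": -1, "dz": 0, "rx": 0, "ry": 0, "rz": -0.33},
    {"dx": 0.5, "dy": -1, "dz": 0, "rx": 0, "ry": 0, "rz": -0.33},
    {"dx": 0.5, "dy": -1, "dz": 0, "rx": 0, "ry": 0, "rz": -0.15},
  ],
  claw=60,
)

```text
t: 17.7
tcp_pos: [0.4597, -0.2133, 0.1661]
tool_rot: [1.0, 0.006, -0.0, -0.001]
force: [0.7, -0.5, -0.3]
finger_gap: 0.595
gripper_force: 0.0
```

```bash
python3 -c "
from h import *
st()
a=cams.snapshot('top');b=cams.snapshot('scene')
crop(a,295,195,75,45,10,'tl3');crop(b,255,185,150,115,5,'sl3')"
```

```text
t 17.7 tcp [ 0.4597 -0.2133  0.1661] tooly [ 0.013 -1.    -0.001] toolz [-0.001  0.001 -1.   ] F [ 0.7 -0.5 -0.3] T [0.01 0.   0.03] gap 0.595 gf 0.0 q [-0.66  0.47  1.79  0.    0.89  0.9 ]
```

View pics/tl3.png

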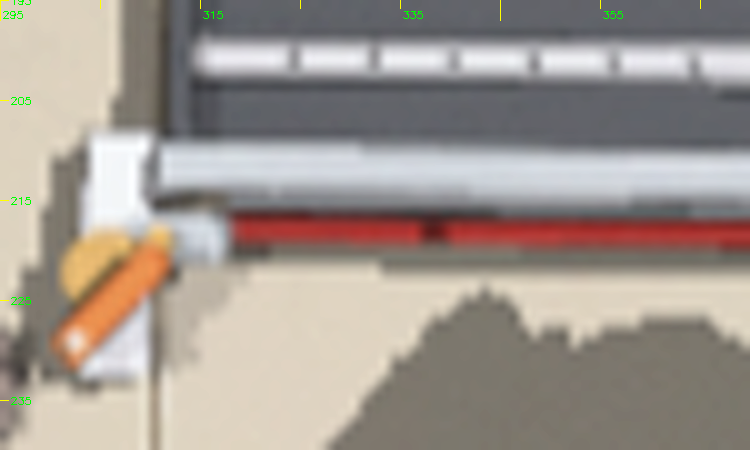

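View pics/sl3.png

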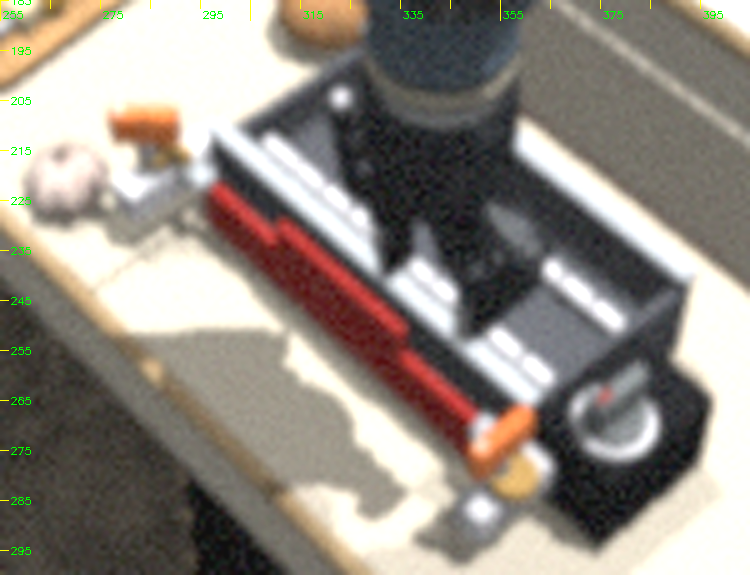

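Emit:
move_arm(
  targets=[
    {"dx": 0.12, "dy": -0.8, "dz": 0, "rx": 0, "ry": 0, "rz": 0},
    {"dx": 0, "dy": -0.8, "dz": 0, "rx": 0, "ry": 0, "rz": 0},
    {"dx": 0, "dy": -0.82, "dz": 0, "rx": 0, "ry": 0, "rz": 0},
    {"dx": 0, "dy": 0, "dz": -0.5, "rx": 0, "ry": 0, "rz": 0},
    {"dx": 0, "dy": 0, "dz": -0.5, "rx": 0, "ry": 0, "rz": 0},
    {"dx": 0, "dy": 0, "dz": -0.5, "rx": 0, "ry": 0, "rz": 0},
    {"dx": 0, "dy": 0, "dz": -0.6, "rx": 0, "ry": 0, "rz": 0},
    {"dx": 0, "dy": 0, "dz": -0.6, "rx": 0, "ry": 0, "rz": 0},
    {"dx": 0, "dy": 0, "dz": -0.6, "rx": 0, "ry": 0, "rz": 0},
    {"dx": 0, "dy": 0, "dz": 0, "rx": 0, "ry": 0, "rz": 0},
  ],
)

```text
t: 19.05
tcp_pos: [0.4624, -0.2719, 0.0823]
tool_rot: [1.0, 0.01, -0.001, -0.001]
force: [-0.7, -1.4, -0.2]
finger_gap: 0.6
gripper_force: 0.0
```

Emit:
move_arm(
  targets=[
    {"dx": 0, "dy": 0, "dz": 0, "rx": 0, "ry": 0, "rz": 0},
    {"dx": 0, "dy": 0, "dz": 0, "rx": 0, "ry": 0, "rz": 0},
    {"dx": 0, "dy": 0, "dz": 0, "rx": 0, "ry": 0, "rz": 0},
    {"dx": 0, "dy": 0, "dz": 0, "rx": 0, "ry": 0, "rz": 0},
    {"dx": 0, "dy": 0, "dz": 0, "rx": 0, "ry": 0, "rz": 0},
    {"dx": 0, "dy": 0, "dz": 0, "rx": 0, "ry": 0, "rz": 0},
    {"dx": 0, "dy": 0, "dz": 0, "rx": 0, "ry": 0, "rz": 0},
    {"dx": 0, "dy": 0, "dz": 0, "rx": 0, "ry": 0, "rz": 0},
    {"dx": 0, "dy": 0, "dz": 0, "rx": 0, "ry": 0, "rz": 0},
    {"dx": 0, "dy": 0, "dz": 0, "rx": 0, "ry": 0, "rz": 0},
  ],
  claw=0,
  newtons=30,
)

```text
t: 20.3
tcp_pos: [0.4634, -0.2724, 0.0844]
tool_rot: [1.0, 0.01, 0.0, -0.0]
force: [1.2, 4.0, 5.5]
finger_gap: 0.135
gripper_force: 34.7
```

Emit:
move_arm(
  targets=[
    {"dx": 0, "dy": 0, "dz": 0, "rx": 0, "ry": 0, "rz": 0.15},
    {"dx": 0, "dy": 0, "dz": 0, "rx": 0, "ry": 0, "rz": 0.15},
    {"dx": 0, "dy": 0, "dz": 0, "rx": 0, "ry": 0, "rz": 0.15},
    {"dx": 0, "dy": 0, "dz": 0, "rx": 0, "ry": 0, "rz": 0.15},
    {"dx": 0, "dy": 0, "dz": 0, "rx": 0, "ry": 0, "rz": 0.15},
    {"dx": 0, "dy": 0, "dz": 0, "rx": 0, "ry": 0, "rz": 0.15},
    {"dx": 0, "dy": 0, "dz": 0, "rx": 0, "ry": 0, "rz": 0.15},
    {"dx": 0, "dy": 0, "dz": 0, "rx": 0, "ry": 0, "rz": 0.15},
    {"dx": 0, "dy": 0, "dz": 0, "rx": 0, "ry": 0, "rz": 0.15},
    {"dx": 0, "dy": 0, "dz": 0, "rx": 0, "ry": 0, "rz": 0.15},
  ],
)

```text
t: 21.55
tcp_pos: [0.4633, -0.2721, 0.0844]
tool_rot: [0.92, 0.393, 0.0, -0.0]
force: [-0.1, 3.4, 6.3]
finger_gap: 0.134
gripper_force: 34.8
```

```bash
python3 -c "
from h import *
st()"
```

```text
t 21.55 tcp [ 0.4633 -0.2721  0.0844] tooly [ 0.723 -0.691 -0.   ] toolz [ 0.001  0.001 -1.   ] F [-0.1  3.4  6.3] T [ 0.56 -0.1  -0.29] gap 0.134 gf 34.83817219734192 q [-0.74  0.63  1.77  0.    0.73  0.02]
```

Emit:
move_arm(
  targets=[
    {"dx": 0, "dy": 0, "dz": 0.08, "rx": 0, "ry": 0, "rz": 0},
    {"dx": 0, "dy": 0, "dz": 0, "rx": 0, "ry": 0, "rz": 0.15},
    {"dx": 0, "dy": 0, "dz": 0, "rx": 0, "ry": 0, "rz": 0.15},
    {"dx": 0, "dy": 0, "dz": 0, "rx": 0, "ry": 0, "rz": 0.15},
    {"dx": 0, "dy": 0, "dz": 0, "rx": 0, "ry": 0, "rz": 0.15},
    {"dx": 0, "dy": 0, "dz": 0, "rx": 0, "ry": 0, "rz": 0.15},
    {"dx": 0, "dy": 0, "dz": 0, "rx": 0, "ry": 0, "rz": 0.15},
    {"dx": 0, "dy": 0, "dz": 0, "rx": 0, "ry": 0, "rz": 0.15},
    {"dx": 0, "dy": 0, "dz": 0, "rx": 0, "ry": 0, "rz": 0},
    {"dx": 0, "dy": 0, "dz": 0, "rx": 0, "ry": 0, "rz": 0},
  ],
)

```text
t: 22.8
tcp_pos: [0.4628, -0.2718, 0.0846]
tool_rot: [0.779, 0.626, 0.0, -0.001]
force: [4.2, 2.1, -14.4]
finger_gap: 0.134
gripper_force: 31.9
```

```bash
python3 -c "
from h import *
st()
a=cams.snapshot('top');b=cams.snapshot('scene')
A=a[195:240,295:430];B=b[230:305,310:400]
f=np.zeros((800,810,3),np.uint8);A=cv2.resize(A,None,fx=5,fy=5,interpolation=2);B=cv2.resize(B,None,fx=5,fy=5,interpolation=2)
f[:225,:675]=A;f[225:600,:450]=B
cv2.imwrite('pics/c4.png',f[:600,:680,::-1])"
```

```text
t 22.8 tcp [ 0.4628 -0.2718  0.0846] tooly [ 0.977 -0.215 -0.002] toolz [-0.001  0.002 -1.   ] F [  4.2   2.1 -14.4] T [ 0.47 -0.94  0.02] gap 0.134 gf 31.871870756149292 q [-0.74  0.63  1.77  0.    0.74 -0.52]
```

View pics/c4.png

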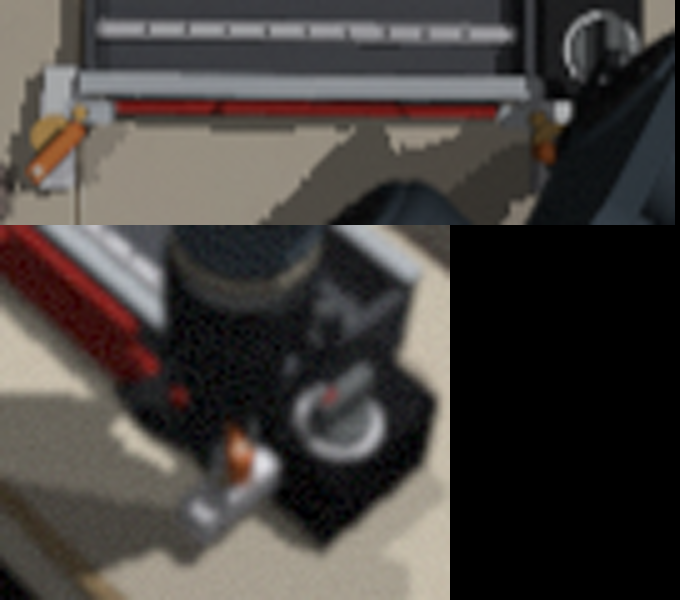

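Emit:
move_arm(
  targets=[
    {"dx": 0, "dy": 0, "dz": -0.06, "rx": 0, "ry": 0, "rz": 0.1},
    {"dx": 0, "dy": 0, "dz": 0, "rx": 0, "ry": 0, "rz": 0.1},
    {"dx": 0, "dy": 0, "dz": 0, "rx": 0, "ry": 0, "rz": 0.08},
    {"dx": 0, "dy": 0, "dz": 0, "rx": 0, "ry": 0, "rz": 0},
    {"dx": 0, "dy": 0, "dz": 0, "rx": 0, "ry": 0, "rz": 0},
    {"dx": 0, "dy": 0, "dz": 0, "rx": 0, "ry": 0, "rz": 0},
    {"dx": 0, "dy": 0, "dz": 0, "rx": 0, "ry": 0, "rz": 0},
    {"dx": 0, "dy": 0, "dz": 0, "rx": 0, "ry": 0, "rz": 0},
    {"dx": 0, "dy": 0, "dz": 0, "rx": 0, "ry": 0, "rz": 0},
    {"dx": 0, "dy": 0, "dz": 0, "rx": 0, "ry": 0, "rz": 0},
  ],
)

```text
t: 24.15
tcp_pos: [0.4627, -0.2718, 0.0845]
tool_rot: [0.731, 0.682, 0.0, -0.001]
force: [2.0, 4.8, -4.7]
finger_gap: 0.13
gripper_force: 33.3
```

```bash
python3 -c "
from h import *
st()"
```

```text
t 24.15 tcp [ 0.4627 -0.2718  0.0845] tooly [ 0.998 -0.069 -0.001] toolz [-0.001  0.001 -1.   ] F [ 2.   4.8 -4.7] T [ 0.78 -0.56  0.11] gap 0.13 gf 33.301552534103394 q [-0.74  0.63  1.77  0.    0.74 -0.67]
```

Emit:
move_arm(
  targets=[
    {"dx": 0, "dy": 0, "dz": 0, "rx": 0, "ry": 0, "rz": 0},
    {"dx": 0, "dy": 0, "dz": 0, "rx": 0, "ry": 0, "rz": 0},
    {"dx": 0, "dy": 0, "dz": 0, "rx": 0, "ry": 0, "rz": 0},
    {"dx": 0, "dy": 0, "dz": 0, "rx": 0, "ry": 0, "rz": 0},
    {"dx": 0, "dy": 0, "dz": 0, "rx": 0, "ry": 0, "rz": 0},
    {"dx": 0, "dy": 0, "dz": 0.4, "rx": 0, "ry": 0, "rz": 0},
    {"dx": 0, "dy": 0, "dz": 0.6, "rx": 0, "ry": 0, "rz": 0},
    {"dx": 0, "dy": 0, "dz": 0.8, "rx": 0, "ry": 0, "rz": 0},
    {"dx": 0, "dy": 0, "dz": 0.8, "rx": 0, "ry": 0, "rz": 0},
    {"dx": 0, "dy": 0, "dz": 0.8, "rx": 0, "ry": 0, "rz": 0},
  ],
  claw=30,
)

```text
t: 25.4
tcp_pos: [0.4633, -0.2727, 0.1712]
tool_rot: [0.731, 0.682, 0.0, 0.001]
force: [0.5, -0.4, 0.3]
finger_gap: 0.3
gripper_force: 0.0
```

Emit:
move_arm(
  targets=[
    {"dx": -0.3, "dy": 1, "dz": 0, "rx": 0, "ry": 0, "rz": 0.35},
    {"dx": -0.3, "dy": 1, "dz": 0, "rx": 0, "ry": 0, "rz": 0.35},
    {"dx": -0.3, "dy": 1, "dz": 0, "rx": 0, "ry": 0, "rz": 0.35},
    {"dx": 0, "dy": 1, "dz": 0, "rx": 0, "ry": 0, "rz": 0.35},
    {"dx": 0, "dy": 1, "dz": 0, "rx": 0, "ry": 0, "rz": 0.35},
    {"dx": 0, "dy": 1, "dz": 0, "rx": 0, "ry": 0, "rz": 0},
    {"dx": 0, "dy": 1, "dz": 0, "rx": 0, "ry": 0, "rz": 0},
    {"dx": 0, "dy": 1, "dz": 0, "rx": 0, "ry": 0, "rz": 0},
    {"dx": 0.3, "dy": 1, "dz": 0, "rx": 0, "ry": 0, "rz": 0},
    {"dx": 0.3, "dy": 1, "dz": 0, "rx": 0, "ry": 0, "rz": 0},
  ],
  claw=60,
)

```text
t: 26.65
tcp_pos: [0.4561, -0.0219, 0.1705]
tool_rot: [0.354, 0.935, 0.0, 0.001]
force: [0.4, -0.8, -0.2]
finger_gap: 0.596
gripper_force: 0.0
```

```bash
python3 -c "
from h import *
st()
crop(cams.snapshot('top'),345,190,75,50,10,'tr5')"
```

```text
t 26.65 tcp [ 0.4561 -0.0219  0.1705] tooly [0.662 0.75  0.001] toolz [ 0.002 -0.001 -1.   ] F [ 0.4 -0.8 -0.2] T [-0.   -0.03  0.04] gap 0.596 gf 0.0 q [-0.29  0.4   1.91 -0.    0.83 -1.14]
```

View pics/tr5.png

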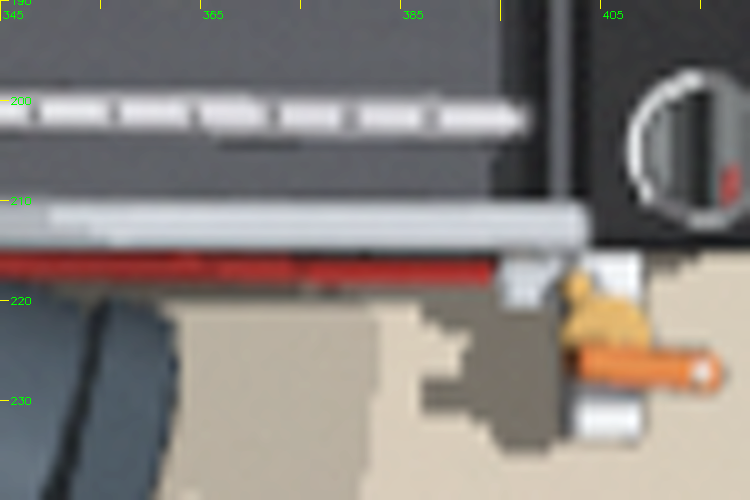

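Emit:
move_arm(
  targets=[
    {"dx": 0.16, "dy": 0.8, "dz": 0, "rx": 0, "ry": 0, "rz": -0.12},
    {"dx": 0, "dy": 0.8, "dz": 0, "rx": 0, "ry": 0, "rz": -0.13},
    {"dx": 0, "dy": 0.8, "dz": 0, "rx": 0, "ry": 0, "rz": 0},
    {"dx": 0, "dy": 0, "dz": -0.5, "rx": 0, "ry": 0, "rz": 0},
    {"dx": 0, "dy": 0, "dz": -0.5, "rx": 0, "ry": 0, "rz": 0},
    {"dx": 0, "dy": 0, "dz": -0.6, "rx": 0, "ry": 0, "rz": 0},
    {"dx": 0, "dy": 0, "dz": -0.6, "rx": 0, "ry": 0, "rz": 0},
    {"dx": 0, "dy": 0, "dz": -0.6, "rx": 0, "ry": 0, "rz": 0},
    {"dx": 0, "dy": 0, "dz": -0.6, "rx": 0, "ry": 0, "rz": 0},
    {"dx": 0, "dy": 0, "dz": 0, "rx": 0, "ry": 0, "rz": 0},
  ],
)

```text
t: 27.95
tcp_pos: [0.4586, 0.0367, 0.0828]
tool_rot: [0.415, 0.91, -0.001, -0.002]
force: [-0.2, -0.3, 0.3]
finger_gap: 0.599
gripper_force: 0.0
```

Emit:
move_arm(
  targets=[
    {"dx": 0, "dy": 0, "dz": 0, "rx": 0, "ry": 0, "rz": 0},
    {"dx": 0, "dy": 0, "dz": 0, "rx": 0, "ry": 0, "rz": 0},
    {"dx": 0, "dy": 0, "dz": 0, "rx": 0, "ry": 0, "rz": 0},
    {"dx": 0, "dy": 0, "dz": 0, "rx": 0, "ry": 0, "rz": 0},
    {"dx": 0, "dy": 0, "dz": 0, "rx": 0, "ry": 0, "rz": 0},
    {"dx": 0, "dy": 0, "dz": 0, "rx": 0, "ry": 0, "rz": 0},
    {"dx": 0, "dy": 0, "dz": 0, "rx": 0, "ry": 0, "rz": 0},
    {"dx": 0, "dy": 0, "dz": 0, "rx": 0, "ry": 0, "rz": 0},
    {"dx": 0, "dy": 0, "dz": 0, "rx": 0, "ry": 0, "rz": 0},
    {"dx": 0, "dy": 0, "dz": 0, "rx": 0, "ry": 0, "rz": 0},
  ],
  claw=0,
  newtons=30,
)

```text
t: 29.2
tcp_pos: [0.4613, 0.0373, 0.0849]
tool_rot: [0.414, 0.91, 0.001, 0.002]
force: [4.4, 3.0, 1.3]
finger_gap: 0.134
gripper_force: 36.1
```

```bash
python3 -c "
from h import *
st()"
```

```text
t 29.2 tcp [0.4613 0.0373 0.0849] tooly [0.754 0.657 0.003] toolz [ 0.004 -0.    -1.   ] F [4.4 3.  1.3] T [ 0.34 -0.61 -0.03] gap 0.134 gf 36.05713069438934 q [-0.16  0.57  1.96  0.    0.6  -0.88]
```

Emit:
move_arm(
  targets=[
    {"dx": 0.08, "dy": 0.04, "dz": 0, "rx": 0, "ry": 0, "rz": -0.15},
    {"dx": 0, "dy": 0, "dz": 0, "rx": 0, "ry": 0, "rz": -0.15},
    {"dx": 0, "dy": 0, "dz": 0, "rx": 0, "ry": 0, "rz": -0.15},
    {"dx": 0, "dy": 0, "dz": 0, "rx": 0, "ry": 0, "rz": -0.15},
    {"dx": 0, "dy": 0, "dz": 0, "rx": 0, "ry": 0, "rz": -0.15},
    {"dx": 0, "dy": 0, "dz": 0, "rx": 0, "ry": 0, "rz": -0.15},
    {"dx": 0, "dy": 0, "dz": 0, "rx": 0, "ry": 0, "rz": -0.15},
    {"dx": 0, "dy": 0, "dz": 0, "rx": 0, "ry": 0, "rz": -0.15},
    {"dx": 0, "dy": 0, "dz": 0, "rx": 0, "ry": 0, "rz": 0},
    {"dx": 0, "dy": 0, "dz": 0, "rx": 0, "ry": 0, "rz": 0},
  ],
)

```text
t: 30.45
tcp_pos: [0.4611, 0.0374, 0.0849]
tool_rot: [0.675, 0.738, -0.001, 0.0]
force: [0.2, -3.7, 4.7]
finger_gap: 0.133
gripper_force: 36.6
```

```bash
python3 -c "
from h import *
st()"
```

```text
t 30.45 tcp [0.4611 0.0374 0.0849] tooly [ 0.996  0.089 -0.001] toolz [-0.001 -0.002 -1.   ] F [ 0.2 -3.7  4.7] T [-0.7  -0.03 -0.17] gap 0.133 gf 36.56819701194763 q [-0.16  0.57  1.96 -0.    0.61 -0.25]
```

Emit:
move_arm(
  targets=[
    {"dx": 0, "dy": 0, "dz": 0, "rx": 0, "ry": 0, "rz": 0},
    {"dx": 0, "dy": 0, "dz": 0, "rx": 0, "ry": 0, "rz": 0},
    {"dx": 0, "dy": 0, "dz": 0, "rx": 0, "ry": 0, "rz": 0},
    {"dx": 0, "dy": 0, "dz": 0, "rx": 0, "ry": 0, "rz": 0},
    {"dx": 0, "dy": 0, "dz": 0, "rx": 0, "ry": 0, "rz": 0},
    {"dx": 0, "dy": 0, "dz": 0.4, "rx": 0, "ry": 0, "rz": 0},
    {"dx": 0, "dy": 0, "dz": 0.6, "rx": 0, "ry": 0, "rz": 0},
    {"dx": 0, "dy": 0, "dz": 0.8, "rx": 0, "ry": 0, "rz": 0},
    {"dx": 0, "dy": 0, "dz": 0.8, "rx": 0, "ry": 0, "rz": 0},
    {"dx": 0, "dy": 0, "dz": 0.8, "rx": 0, "ry": 0, "rz": 0},
  ],
  claw=30,
)

```text
t: 31.7
tcp_pos: [0.4616, 0.0384, 0.1706]
tool_rot: [0.675, 0.738, 0.0, 0.0]
force: [0.5, -0.6, 0.4]
finger_gap: 0.298
gripper_force: 0.0
```

Emit:
move_arm(
  targets=[
    {"dx": 0, "dy": -1, "dz": 0, "rx": 0, "ry": 0, "rz": 0.32},
    {"dx": 0, "dy": -1, "dz": 0, "rx": 0, "ry": 0, "rz": 0.32},
    {"dx": 0, "dy": -1, "dz": 0, "rx": 0, "ry": 0, "rz": 0.32},
    {"dx": 0, "dy": -1, "dz": 0, "rx": 0, "ry": 0, "rz": 0.32},
    {"dx": 0, "dy": -0.5, "dz": 0, "rx": 0, "ry": 0, "rz": 0.32},
    {"dx": 0, "dy": 0, "dz": 0, "rx": 0, "ry": 0, "rz": 0.32},
    {"dx": 0, "dy": 0, "dz": 0, "rx": 0, "ry": 0, "rz": 0.32},
    {"dx": 0, "dy": 0, "dz": 0, "rx": 0, "ry": 0, "rz": 0.32},
    {"dx": 0, "dy": 0, "dz": 0, "rx": 0, "ry": 0, "rz": 0.3},
    {"dx": 0, "dy": 0, "dz": 0, "rx": 0, "ry": 0, "rz": 0.3},
  ],
  claw=70,
)

```text
t: 32.95
tcp_pos: [0.4616, -0.0741, 0.17]
tool_rot: [-0.089, 0.996, -0.0, 0.0]
force: [-0.5, -1.1, -0.2]
finger_gap: 0.704
gripper_force: 0.0
```

```bash
cat >> h.py <<'E'
def chunks(img,box,z=.038):
    u0,v0,w,h=box; c=cv2.resize(img[v0:v0+h,u0:u0+w],None,fx=4,fy=4,interpolation=cv2.INTER_CUBIC)
    H=cv2.cvtColor(np.ascontiguousarray(c),cv2.COLOR_RGB2HSV)
    for n,lo,hi in(("red",(0,180,90),(6,255,255)),("red2",(174,180,90),(180,255,255)),("green",(40,90,40),(85,255,255)),("yel",(17,150,120),(32,255,255))):
        k,_,s,ce=cv2.connectedComponentsWithStats(cv2.inRange(H,lo,hi))
        for i in range(1,k):
            if s[i,4]>180: 
                u,v=u0+(ce[i][0]+.5)/4-.5,v0+(ce[i][1]+.5)/4-.5; print(n,s[i,4],np.round((u,v),1),pt("top",u,v,z)[:2])
E
python3 - <<'E'
from h import *
st(); a=cams.snapshot("top"); o=cv2.imread("pics/top0.png")[:,:,::-1]
for im in(o,a): print("--");chunks(im,(165,165,110,85))
crop(a,295,195,75,45,10,'tl6'); cv2.imwrite("pics/top6.png",a[:,:,::-1])
E
```

```text
t 32.95 tcp [ 0.4616 -0.0741  0.17  ] tooly [-0.176  0.984 -0.   ] toolz [ 0.001 -0.    -1.   ] F [-0.5 -1.1 -0.2] T [-0.    0.02 -0.02] gap 0.704 gf 0.0 q [-0.4   0.42  1.88 -0.    0.84 -2.15]
--
red 608 [241.  196.6] [0.5456 0.2453]
red 605 [186.9 210. ] [0.5    0.4133]
red 634 [216.9 215.4] [0.485 0.319]
green 693 [186.  202.7] [0.5231 0.417 ]
green 751 [215.7 207.9] [0.5084 0.3236]
yel 566 [242.2 203.9] [0.5226 0.2411]
yel 612 [188.  217.4] [0.4769 0.4091]
--
red 627 [241.  196.6] [0.5454 0.2453]
red 628 [187.  210.1] [0.4999 0.4131]
red 647 [217.  215.4] [0.485  0.3188]
green 701 [186.  202.7] [0.5231 0.4169]
green 765 [215.8 207.9] [0.5085 0.3233]
yel 616 [242.1 203.9] [0.5226 0.2412]
yel 649 [188.  217.5] [0.4768 0.409 ]
```

View pics/tl6.png

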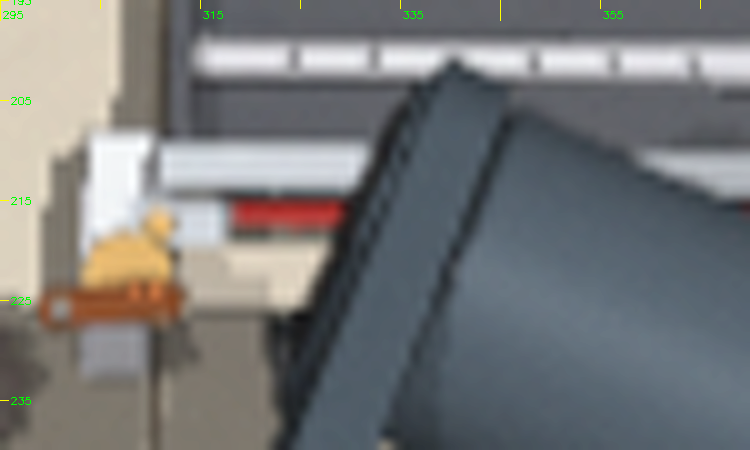

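Emit:
move_arm(
  targets=[
    {"dx": 0.24, "dy": 1, "dz": 0, "rx": 0, "ry": 0, "rz": 0},
    {"dx": 0.24, "dy": 1, "dz": 0, "rx": 0, "ry": 0, "rz": 0},
    {"dx": 0.24, "dy": 1, "dz": 0, "rx": 0, "ry": 0, "rz": 0},
    {"dx": 0.24, "dy": 1, "dz": 0, "rx": 0, "ry": 0, "rz": 0},
    {"dx": 0.24, "dy": 1, "dz": 0, "rx": 0, "ry": 0, "rz": 0},
    {"dx": 0.24, "dy": 1, "dz": 0, "rx": 0, "ry": 0, "rz": 0},
    {"dx": 0.24, "dy": 1, "dz": 0, "rx": 0, "ry": 0, "rz": 0},
    {"dx": 0.24, "dy": 1, "dz": 0, "rx": 0, "ry": 0, "rz": 0},
    {"dx": 0.24, "dy": 1, "dz": 0, "rx": 0, "ry": 0, "rz": 0},
    {"dx": 0.28, "dy": 1, "dz": 0, "rx": 0, "ry": 0, "rz": 0},
  ],
)

```text
t: 34.25
tcp_pos: [0.5226, 0.1767, 0.1698]
tool_rot: [-0.085, 0.996, -0.0, 0.0]
force: [0.6, -1.1, -0.2]
finger_gap: 0.703
gripper_force: 0.0
```

Emit:
move_arm(
  targets=[
    {"dx": 0, "dy": 0.87, "dz": 0, "rx": 0, "ry": 0, "rz": 0},
    {"dx": 0, "dy": 0.87, "dz": 0, "rx": 0, "ry": 0, "rz": 0},
    {"dx": 0, "dy": 0.87, "dz": 0, "rx": 0, "ry": 0, "rz": 0},
    {"dx": 0, "dy": 0, "dz": -0.8, "rx": 0, "ry": 0, "rz": 0},
    {"dx": 0, "dy": 0, "dz": -0.8, "rx": 0, "ry": 0, "rz": 0},
    {"dx": 0, "dy": 0, "dz": -0.8, "rx": 0, "ry": 0, "rz": 0},
    {"dx": 0, "dy": 0, "dz": -0.8, "rx": 0, "ry": 0, "rz": 0},
    {"dx": 0, "dy": 0, "dz": -0.6, "rx": 0, "ry": 0, "rz": 0},
    {"dx": 0, "dy": 0, "dz": -0.6, "rx": 0, "ry": 0, "rz": 0},
    {"dx": 0, "dy": 0, "dz": 0, "rx": 0, "ry": 0, "rz": 0},
  ],
)

```text
t: 35.5
tcp_pos: [0.5219, 0.2409, 0.0583]
tool_rot: [-0.086, 0.996, -0.0, -0.001]
force: [0.6, 0.2, 0.5]
finger_gap: 0.702
gripper_force: 0.0
```

Emit:
move_arm(
  targets=[
    {"dx": 0, "dy": 0, "dz": -0.52, "rx": 0, "ry": 0, "rz": 0},
    {"dx": 0, "dy": 0, "dz": -0.52, "rx": 0, "ry": 0, "rz": 0},
    {"dx": 0, "dy": 0, "dz": -0.52, "rx": 0, "ry": 0, "rz": 0},
    {"dx": 0, "dy": 0, "dz": 0, "rx": 0, "ry": 0, "rz": 0},
    {"dx": 0, "dy": 0, "dz": 0, "rx": 0, "ry": 0, "rz": 0},
    {"dx": 0, "dy": 0, "dz": 0, "rx": 0, "ry": 0, "rz": 0},
    {"dx": 0, "dy": 0, "dz": 0, "rx": 0, "ry": 0, "rz": 0},
    {"dx": 0, "dy": 0, "dz": 0, "rx": 0, "ry": 0, "rz": 0},
    {"dx": 0, "dy": 0, "dz": 0, "rx": 0, "ry": 0, "rz": 0},
    {"dx": 0, "dy": 0, "dz": 0, "rx": 0, "ry": 0, "rz": 0},
  ],
)

```text
t: 36.75
tcp_pos: [0.5227, 0.2411, 0.0204]
tool_rot: [-0.086, 0.996, -0.0, 0.0]
force: [0.8, 0.2, -0.2]
finger_gap: 0.696
gripper_force: 0.0
```

Emit:
move_arm(
  targets=[
    {"dx": 0, "dy": 0, "dz": 0, "rx": 0, "ry": 0, "rz": 0},
    {"dx": 0, "dy": 0, "dz": 0, "rx": 0, "ry": 0, "rz": 0},
    {"dx": 0, "dy": 0, "dz": 0, "rx": 0, "ry": 0, "rz": 0},
    {"dx": 0, "dy": 0, "dz": 0, "rx": 0, "ry": 0, "rz": 0},
    {"dx": 0, "dy": 0, "dz": 0, "rx": 0, "ry": 0, "rz": 0},
    {"dx": 0, "dy": 0, "dz": 0, "rx": 0, "ry": 0, "rz": 0},
    {"dx": 0, "dy": 0, "dz": 0, "rx": 0, "ry": 0, "rz": 0},
    {"dx": 0, "dy": 0, "dz": 0.2, "rx": 0, "ry": 0, "rz": 0},
    {"dx": 0, "dy": 0, "dz": 0.4, "rx": 0, "ry": 0, "rz": 0},
    {"dx": 0, "dy": 0, "dz": 0.6, "rx": 0, "ry": 0, "rz": 0},
  ],
  claw=0,
  newtons=45,
)

```text
t: 38.0
tcp_pos: [0.5222, 0.241, 0.0507]
tool_rot: [-0.086, 0.996, -0.0, -0.001]
force: [0.2, 0.4, -0.5]
finger_gap: 0.272
gripper_force: 44.6
```

Emit:
move_arm(
  targets=[
    {"dx": 0, "dy": 0, "dz": 0.8, "rx": 0, "ry": 0, "rz": 0},
    {"dx": 0, "dy": 0, "dz": 0.8, "rx": 0, "ry": 0, "rz": 0},
    {"dx": 0, "dy": 0, "dz": 0.8, "rx": 0, "ry": 0, "rz": 0},
    {"dx": 0, "dy": 0, "dz": 0.8, "rx": 0, "ry": 0, "rz": 0},
    {"dx": 0, "dy": 0, "dz": 0.8, "rx": 0, "ry": 0, "rz": 0},
    {"dx": 0, "dy": -0.6, "dz": 0.8, "rx": 0, "ry": 0, "rz": 0},
    {"dx": 0, "dy": -0.8, "dz": 0, "rx": 0, "ry": 0, "rz": -0.08},
    {"dx": 0, "dy": -0.8, "dz": 0, "rx": 0, "ry": 0, "rz": -0.08},
    {"dx": 0, "dy": -0.8, "dz": 0, "rx": 0, "ry": 0, "rz": -0.08},
    {"dx": 0, "dy": -0.8, "dz": 0, "rx": 0, "ry": 0, "rz": -0.08},
  ],
)

```text
t: 39.25
tcp_pos: [0.5222, 0.1443, 0.1696]
tool_rot: [-0.0, 1.0, -0.0, -0.001]
force: [0.0, -0.1, -0.4]
finger_gap: 0.271
gripper_force: 44.6
```

Emit:
move_arm(
  targets=[
    {"dx": 0, "dy": -0.9, "dz": 0, "rx": 0, "ry": 0, "rz": 0},
    {"dx": 0, "dy": -0.9, "dz": 0, "rx": 0, "ry": 0, "rz": 0},
    {"dx": 0.22, "dy": -0.9, "dz": 0, "rx": 0, "ry": 0, "rz": 0},
    {"dx": 0.22, "dy": -0.9, "dz": 0, "rx": 0, "ry": 0, "rz": 0},
    {"dx": 0.22, "dy": -0.9, "dz": 0, "rx": 0, "ry": 0, "rz": 0},
    {"dx": 0.22, "dy": -0.9, "dz": 0, "rx": 0, "ry": 0, "rz": 0},
    {"dx": 0.22, "dy": -0.9, "dz": 0, "rx": 0, "ry": 0, "rz": 0},
    {"dx": 0.22, "dy": -0.9, "dz": 0, "rx": 0, "ry": 0, "rz": 0},
    {"dx": 0.22, "dy": -0.9, "dz": 0, "rx": 0, "ry": 0, "rz": 0},
    {"dx": 0.22, "dy": -0.9, "dz": 0, "rx": 0, "ry": 0, "rz": 0},
  ],
)

```text
t: 40.5
tcp_pos: [0.5666, -0.0804, 0.17]
tool_rot: [-0.002, 1.0, 0.0, -0.0]
force: [0.9, -0.1, -1.2]
finger_gap: 0.269
gripper_force: 44.6
```

Emit:
move_arm(
  targets=[
    {"dx": 0, "dy": -0.9, "dz": 0, "rx": 0, "ry": 0, "rz": 0},
    {"dx": 0, "dy": -0.9, "dz": 0, "rx": 0, "ry": 0, "rz": 0},
    {"dx": 0, "dy": -0.9, "dz": 0, "rx": 0, "ry": 0, "rz": 0},
    {"dx": 0, "dy": -0.9, "dz": 0, "rx": 0, "ry": 0, "rz": 0},
    {"dx": 0, "dy": -0.9, "dz": 0, "rx": 0, "ry": 0, "rz": 0},
    {"dx": 0, "dy": 0, "dz": 0, "rx": 0, "ry": 0, "rz": 0},
    {"dx": 0, "dy": 0, "dz": -0.5, "rx": 0, "ry": 0, "rz": 0},
    {"dx": 0, "dy": 0, "dz": -0.5, "rx": 0, "ry": 0, "rz": 0},
    {"dx": 0, "dy": 0, "dz": -0.5, "rx": 0, "ry": 0, "rz": 0},
    {"dx": 0, "dy": 0, "dz": 0, "rx": 0, "ry": 0, "rz": 0},
  ],
)

```text
t: 41.75
tcp_pos: [0.5656, -0.1903, 0.131]
tool_rot: [-0.003, 1.0, 0.001, -0.002]
force: [1.0, -0.9, -1.2]
finger_gap: 0.269
gripper_force: 44.6
```

```bash
python3 -c "
from h import *
st()"
```

```text
t 41.75 tcp [ 0.5656 -0.1903  0.131 ] tooly [-0.005  1.     0.002] toolz [-0.003  0.002 -1.   ] F [ 1.  -0.9 -1.2] T [-0.03  0.05  0.01] gap 0.269 gf 44.59815502166748 q [-0.51  0.62  1.59  0.    0.94 -2.09]
```

Emit:
move_arm(
  targets=[
    {"dx": 0, "dy": 0, "dz": -0.5, "rx": 0, "ry": 0, "rz": 0},
    {"dx": 0, "dy": 0, "dz": -0.5, "rx": 0, "ry": 0, "rz": 0},
    {"dx": 0, "dy": 0, "dz": -0.3, "rx": 0, "ry": 0, "rz": 0},
    {"dx": 0, "dy": 0, "dz": -0.3, "rx": 0, "ry": 0, "rz": 0},
    {"dx": 0, "dy": 0, "dz": -0.2, "rx": 0, "ry": 0, "rz": 0},
    {"dx": 0, "dy": 0, "dz": -0.12, "rx": 0, "ry": 0, "rz": 0},
    {"dx": 0, "dy": 0, "dz": 0, "rx": 0, "ry": 0, "rz": 0},
    {"dx": 0, "dy": 0, "dz": 0, "rx": 0, "ry": 0, "rz": 0},
    {"dx": 0, "dy": 0, "dz": 0, "rx": 0, "ry": 0, "rz": 0},
    {"dx": 0, "dy": 0, "dz": 0, "rx": 0, "ry": 0, "rz": 0},
  ],
)

```text
t: 43.0
tcp_pos: [0.5667, -0.1914, 0.085]
tool_rot: [-0.002, 1.0, -0.0, 0.0]
force: [-0.2, -0.3, -0.1]
finger_gap: 0.269
gripper_force: 44.6
```

Emit:
move_arm(
  targets=[
    {"dx": 0, "dy": 0, "dz": 0, "rx": 0, "ry": 0, "rz": 0},
    {"dx": 0, "dy": 0, "dz": 0, "rx": 0, "ry": 0, "rz": 0},
    {"dx": 0, "dy": 0, "dz": 0, "rx": 0, "ry": 0, "rz": 0},
    {"dx": 0, "dy": 0, "dz": 0, "rx": 0, "ry": 0, "rz": 0},
    {"dx": 0, "dy": 0, "dz": 0, "rx": 0, "ry": 0, "rz": 0},
    {"dx": 0, "dy": 0, "dz": 0.4, "rx": 0, "ry": 0, "rz": 0},
    {"dx": 0, "dy": 0, "dz": 0.6, "rx": 0, "ry": 0, "rz": 0},
    {"dx": 0, "dy": 0, "dz": 0.8, "rx": 0, "ry": 0, "rz": 0},
    {"dx": 0, "dy": 0, "dz": 0.8, "rx": 0, "ry": 0, "rz": 0},
    {"dx": 0, "dy": 0, "dz": 0.8, "rx": 0, "ry": 0, "rz": 0},
  ],
  claw=50,
)

```text
t: 44.25
tcp_pos: [0.5669, -0.1915, 0.1718]
tool_rot: [-0.002, 1.0, -0.0, 0.001]
force: [1.0, 0.4, 0.3]
finger_gap: 0.5
gripper_force: 0.0
```

```bash
python3 - <<'E'
from h import *
st(); a=cams.snapshot("top")
print("board");chunks(a,(165,165,110,85)); print("grill");chunks(a,(305,160,110,60),.1)
E
```

```text
t 44.25 tcp [ 0.5669 -0.1915  0.1718] tooly [-0.005  1.    -0.001] toolz [ 0.001 -0.001 -1.   ] F [1.  0.4 0.3] T [-0.03 -0.06 -0.  ] gap 0.5 gf 0.0 q [-0.51  0.56  1.56  0.    1.02 -2.09]
board
red 639 [187. 210.] [0.5   0.413]
red 664 [217.1 215.4] [0.485  0.3186]
green 706 [186.1 202.7] [0.5231 0.4168]
green 776 [215.9 207.9] [0.5084 0.3231]
yel 673 [188.1 217.5] [0.4768 0.409 ]
grill
```

Emit:
move_arm(
  targets=[
    {"dx": -0.24, "dy": 1, "dz": 0, "rx": 0, "ry": 0, "rz": 0},
    {"dx": -0.24, "dy": 1, "dz": 0, "rx": 0, "ry": 0, "rz": 0},
    {"dx": -0.24, "dy": 1, "dz": 0, "rx": 0, "ry": 0, "rz": 0},
    {"dx": -0.24, "dy": 1, "dz": 0, "rx": 0, "ry": 0, "rz": 0},
    {"dx": -0.24, "dy": 1, "dz": 0, "rx": 0, "ry": 0, "rz": 0},
    {"dx": -0.24, "dy": 1, "dz": 0, "rx": 0, "ry": 0, "rz": 0},
    {"dx": -0.24, "dy": 1, "dz": 0, "rx": 0, "ry": 0, "rz": 0},
    {"dx": -0.24, "dy": 1, "dz": 0, "rx": 0, "ry": 0, "rz": 0},
    {"dx": -0.24, "dy": 1, "dz": 0, "rx": 0, "ry": 0, "rz": 0},
    {"dx": -0.18, "dy": 1, "dz": 0, "rx": 0, "ry": 0, "rz": 0},
  ],
  claw=70,
)

```text
t: 45.55
tcp_pos: [0.5065, 0.0609, 0.1693]
tool_rot: [-0.003, 1.0, 0.0, -0.001]
force: [1.4, -0.2, 0.5]
finger_gap: 0.702
gripper_force: 0.0
```

Emit:
move_arm(
  targets=[
    {"dx": 0, "dy": 1, "dz": 0, "rx": 0, "ry": 0, "rz": 0.041},
    {"dx": 0, "dy": 1, "dz": 0, "rx": 0, "ry": 0, "rz": 0.041},
    {"dx": 0, "dy": 1, "dz": 0, "rx": 0, "ry": 0, "rz": 0.041},
    {"dx": 0, "dy": 1, "dz": 0, "rx": 0, "ry": 0, "rz": 0.041},
    {"dx": 0, "dy": 1, "dz": 0, "rx": 0, "ry": 0, "rz": 0.041},
    {"dx": 0, "dy": 1, "dz": 0, "rx": 0, "ry": 0, "rz": 0.041},
    {"dx": 0, "dy": 1, "dz": 0, "rx": 0, "ry": 0, "rz": 0.041},
    {"dx": 0, "dy": 1, "dz": 0, "rx": 0, "ry": 0, "rz": 0.041},
    {"dx": 0, "dy": 1, "dz": 0, "rx": 0, "ry": 0, "rz": 0.041},
    {"dx": 0, "dy": 1, "dz": 0, "rx": 0, "ry": 0, "rz": 0.041},
  ],
)

```text
t: 46.8
tcp_pos: [0.5061, 0.3104, 0.1691]
tool_rot: [-0.11, 0.994, -0.0, -0.001]
force: [0.7, -0.5, -0.6]
finger_gap: 0.699
gripper_force: 0.0
```

Emit:
move_arm(
  targets=[
    {"dx": 0, "dy": 0.58, "dz": 0, "rx": 0, "ry": 0, "rz": 0},
    {"dx": 0, "dy": 0, "dz": 0, "rx": 0, "ry": 0, "rz": 0},
    {"dx": 0, "dy": 0, "dz": -0.8, "rx": 0, "ry": 0, "rz": 0},
    {"dx": 0, "dy": 0, "dz": -0.8, "rx": 0, "ry": 0, "rz": 0},
    {"dx": 0, "dy": 0, "dz": -0.8, "rx": 0, "ry": 0, "rz": 0},
    {"dx": 0, "dy": 0, "dz": -0.8, "rx": 0, "ry": 0, "rz": 0},
    {"dx": 0, "dy": 0, "dz": -0.8, "rx": 0, "ry": 0, "rz": 0},
    {"dx": 0, "dy": 0, "dz": 0, "rx": 0, "ry": 0, "rz": 0},
    {"dx": 0, "dy": 0, "dz": 0, "rx": 0, "ry": 0, "rz": 0},
    {"dx": 0, "dy": 0, "dz": 0, "rx": 0, "ry": 0, "rz": 0},
  ],
)

```text
t: 48.05
tcp_pos: [0.5088, 0.3232, 0.0708]
tool_rot: [-0.109, 0.994, 0.0, 0.001]
force: [-0.8, -0.6, 0.2]
finger_gap: 0.696
gripper_force: 0.0
```

```bash
python3 - <<'E'
from h import *
st(); a=cams.snapshot("top")
print("board");chunks(a,(165,165,110,85)); print("grill");chunks(a,(305,160,110,60),.1)
cv2.imwrite("pics/top7.png",a[:,:,::-1])
E
```

```text
t 48.05 tcp [0.5088 0.3232 0.0708] tooly [-0.217  0.976  0.   ] toolz [ 0.002  0.001 -1.   ] F [-0.8 -0.6  0.2] T [-0.02 -0.02 -0.02] gap 0.696 gf 0.0 q [ 0.38  0.71  1.61 -0.    0.81 -1.41]
board
red 329 [217.5 216.8] [0.4805 0.3172]
grill
red 626 [382.1 183.6] [ 0.5898 -0.1895]
red 432 [328.2 215.7] [ 0.49   -0.0285]
red 983 [358.2 216.1] [ 0.4906 -0.1188]
red 183 [388.8 216.6] [ 0.4906 -0.211 ]
yel 676 [382.2 191.4] [ 0.5664 -0.1904]
```

Emit:
move_arm(
  targets=[
    {"dx": 0, "dy": 0, "dz": -0.6, "rx": 0, "ry": 0, "rz": 0},
    {"dx": 0, "dy": 0, "dz": -0.6, "rx": 0, "ry": 0, "rz": 0},
    {"dx": 0, "dy": 0, "dz": -0.5, "rx": 0, "ry": 0, "rz": 0},
    {"dx": 0, "dy": 0, "dz": -0.33, "rx": 0, "ry": 0, "rz": 0},
    {"dx": 0, "dy": 0, "dz": 0, "rx": 0, "ry": 0, "rz": 0},
    {"dx": 0, "dy": 0, "dz": 0, "rx": 0, "ry": 0, "rz": 0},
    {"dx": 0, "dy": 0, "dz": 0, "rx": 0, "ry": 0, "rz": 0},
    {"dx": 0, "dy": 0, "dz": 0, "rx": 0, "ry": 0, "rz": 0},
    {"dx": 0, "dy": 0, "dz": 0, "rx": 0, "ry": 0, "rz": 0},
    {"dx": 0, "dy": 0, "dz": 0, "rx": 0, "ry": 0, "rz": 0},
  ],
)

```text
t: 49.35
tcp_pos: [0.5082, 0.3232, 0.0192]
tool_rot: [-0.109, 0.994, 0.0, 0.0]
force: [-0.8, -0.8, 0.3]
finger_gap: 0.704
gripper_force: 0.0
```

Emit:
move_arm(
  targets=[
    {"dx": 0, "dy": 0, "dz": 0, "rx": 0, "ry": 0, "rz": 0},
    {"dx": 0, "dy": 0, "dz": 0, "rx": 0, "ry": 0, "rz": 0},
    {"dx": 0, "dy": 0, "dz": 0, "rx": 0, "ry": 0, "rz": 0},
    {"dx": 0, "dy": 0, "dz": 0, "rx": 0, "ry": 0, "rz": 0},
    {"dx": 0, "dy": 0, "dz": 0, "rx": 0, "ry": 0, "rz": 0},
    {"dx": 0, "dy": 0, "dz": 0, "rx": 0, "ry": 0, "rz": 0},
    {"dx": 0, "dy": 0, "dz": 0, "rx": 0, "ry": 0, "rz": 0},
    {"dx": 0, "dy": 0, "dz": 0.2, "rx": 0, "ry": 0, "rz": 0},
    {"dx": 0, "dy": 0, "dz": 0.4, "rx": 0, "ry": 0, "rz": 0},
    {"dx": 0, "dy": 0, "dz": 0.6, "rx": 0, "ry": 0, "rz": 0},
  ],
  claw=0,
  newtons=45,
)

```text
t: 50.6
tcp_pos: [0.5076, 0.3229, 0.0494]
tool_rot: [-0.109, 0.994, -0.0, -0.001]
force: [0.0, 0.7, -1.0]
finger_gap: 0.268
gripper_force: 44.6
```

```bash
python3 - <<'E'
from h import *
st()
E
```

```text
t 50.6 tcp [0.5076 0.3229 0.0494] tooly [-0.217  0.976 -0.   ] toolz [-0.001 -0.001 -1.   ] F [ 0.   0.7 -1. ] T [0.07 0.01 0.06] gap 0.268 gf 44.57851052284241 q [ 0.38  0.75  1.62  0.    0.78 -1.41]
```

Emit:
move_arm(
  targets=[
    {"dx": 0, "dy": 0, "dz": 0.8, "rx": 0, "ry": 0, "rz": 0},
    {"dx": 0, "dy": 0, "dz": 0.8, "rx": 0, "ry": 0, "rz": 0},
    {"dx": 0, "dy": 0, "dz": 0.8, "rx": 0, "ry": 0, "rz": 0},
    {"dx": 0, "dy": 0, "dz": 0.8, "rx": 0, "ry": 0, "rz": 0},
    {"dx": 0, "dy": 0, "dz": 0.8, "rx": 0, "ry": 0, "rz": 0},
    {"dx": 0, "dy": -0.6, "dz": 0.8, "rx": 0, "ry": 0, "rz": 0},
    {"dx": 0, "dy": -0.8, "dz": 0, "rx": 0, "ry": 0, "rz": -0.1},
    {"dx": 0, "dy": -0.8, "dz": 0, "rx": 0, "ry": 0, "rz": -0.1},
    {"dx": 0, "dy": -0.8, "dz": 0, "rx": 0, "ry": 0, "rz": -0.1},
    {"dx": 0, "dy": -0.8, "dz": 0, "rx": 0, "ry": 0, "rz": -0.1},
  ],
)

```text
t: 51.85
tcp_pos: [0.5077, 0.2262, 0.1684]
tool_rot: [-0.003, 1.0, -0.0, -0.001]
force: [0.2, -0.0, -1.0]
finger_gap: 0.27
gripper_force: 44.6
```

Emit:
move_arm(
  targets=[
    {"dx": 0, "dy": -0.9, "dz": 0, "rx": 0, "ry": 0, "rz": 0},
    {"dx": 0, "dy": -0.9, "dz": 0, "rx": 0, "ry": 0, "rz": 0},
    {"dx": 0, "dy": -0.9, "dz": 0, "rx": 0, "ry": 0, "rz": 0},
    {"dx": 0, "dy": -0.9, "dz": 0, "rx": 0, "ry": 0, "rz": 0},
    {"dx": 0, "dy": -0.9, "dz": 0, "rx": 0, "ry": 0, "rz": 0},
    {"dx": 0, "dy": -0.9, "dz": 0, "rx": 0, "ry": 0, "rz": 0},
    {"dx": 0.59, "dy": -0.9, "dz": 0, "rx": 0, "ry": 0, "rz": 0},
    {"dx": 0.59, "dy": -0.9, "dz": 0, "rx": 0, "ry": 0, "rz": 0},
    {"dx": 0.59, "dy": -0.9, "dz": 0, "rx": 0, "ry": 0, "rz": 0},
    {"dx": 0.59, "dy": -0.9, "dz": 0, "rx": 0, "ry": 0, "rz": 0},
  ],
)

```text
t: 53.1
tcp_pos: [0.5672, 0.0015, 0.1687]
tool_rot: [-0.004, 1.0, 0.0, -0.0]
force: [0.6, 0.6, -1.3]
finger_gap: 0.27
gripper_force: 44.5
```

Emit:
move_arm(
  targets=[
    {"dx": 0, "dy": -0.9, "dz": 0, "rx": 0, "ry": 0, "rz": 0},
    {"dx": 0, "dy": -0.9, "dz": 0, "rx": 0, "ry": 0, "rz": 0},
    {"dx": 0, "dy": -0.9, "dz": 0, "rx": 0, "ry": 0, "rz": 0},
    {"dx": 0, "dy": -0.9, "dz": 0, "rx": 0, "ry": 0, "rz": 0},
    {"dx": 0, "dy": -0.9, "dz": 0, "rx": 0, "ry": 0, "rz": 0},
    {"dx": 0, "dy": 0, "dz": 0, "rx": 0, "ry": 0, "rz": 0},
    {"dx": 0, "dy": 0, "dz": -0.5, "rx": 0, "ry": 0, "rz": 0},
    {"dx": 0, "dy": 0, "dz": -0.5, "rx": 0, "ry": 0, "rz": 0},
    {"dx": 0, "dy": 0, "dz": -0.5, "rx": 0, "ry": 0, "rz": 0},
    {"dx": 0, "dy": 0, "dz": 0, "rx": 0, "ry": 0, "rz": 0},
  ],
)

```text
t: 54.35
tcp_pos: [0.5661, -0.1085, 0.1298]
tool_rot: [-0.005, 1.0, 0.001, -0.002]
force: [0.0, 0.1, -1.7]
finger_gap: 0.27
gripper_force: 44.5
```

```bash
python3 -c "
from h import *
st()"
```

```text
t 54.35 tcp [ 0.5661 -0.1085  0.1298] tooly [-0.011  1.     0.001] toolz [-0.003  0.001 -1.   ] F [ 0.   0.1 -1.7] T [-0.01  0.05  0.  ] gap 0.27 gf 44.49901342391968 q [-0.38  0.6   1.64  0.    0.9  -1.96]
```

Emit:
move_arm(
  targets=[
    {"dx": 0, "dy": -0.3, "dz": -0.5, "rx": 0, "ry": 0, "rz": 0},
    {"dx": 0, "dy": 0, "dz": -0.5, "rx": 0, "ry": 0, "rz": 0},
    {"dx": 0, "dy": 0, "dz": -0.3, "rx": 0, "ry": 0, "rz": 0},
    {"dx": 0, "dy": 0, "dz": -0.3, "rx": 0, "ry": 0, "rz": 0},
    {"dx": 0, "dy": 0, "dz": -0.2, "rx": 0, "ry": 0, "rz": 0},
    {"dx": 0, "dy": 0, "dz": -0.12, "rx": 0, "ry": 0, "rz": 0},
    {"dx": 0, "dy": 0, "dz": 0, "rx": 0, "ry": 0, "rz": 0},
    {"dx": 0, "dy": 0, "dz": 0, "rx": 0, "ry": 0, "rz": 0},
    {"dx": 0, "dy": 0, "dz": 0, "rx": 0, "ry": 0, "rz": 0},
    {"dx": 0, "dy": 0, "dz": 0, "rx": 0, "ry": 0, "rz": 0},
  ],
)

```text
t: 55.6
tcp_pos: [0.5673, -0.1169, 0.0838]
tool_rot: [-0.005, 1.0, -0.0, 0.0]
force: [0.1, 0.1, -1.0]
finger_gap: 0.269
gripper_force: 44.5
```

Emit:
move_arm(
  targets=[
    {"dx": 0, "dy": 0, "dz": 0, "rx": 0, "ry": 0, "rz": 0},
    {"dx": 0, "dy": 0, "dz": 0, "rx": 0, "ry": 0, "rz": 0},
    {"dx": 0, "dy": 0, "dz": 0, "rx": 0, "ry": 0, "rz": 0},
    {"dx": 0, "dy": 0, "dz": 0, "rx": 0, "ry": 0, "rz": 0},
    {"dx": 0, "dy": 0, "dz": 0, "rx": 0, "ry": 0, "rz": 0},
    {"dx": 0, "dy": 0, "dz": 0.4, "rx": 0, "ry": 0, "rz": 0},
    {"dx": 0, "dy": 0, "dz": 0.6, "rx": 0, "ry": 0, "rz": 0},
    {"dx": 0, "dy": 0, "dz": 0.8, "rx": 0, "ry": 0, "rz": 0},
    {"dx": 0, "dy": 0, "dz": 0.8, "rx": 0, "ry": 0, "rz": 0},
    {"dx": 0, "dy": 0, "dz": 0.8, "rx": 0, "ry": 0, "rz": 0},
  ],
  claw=50,
)

```text
t: 56.85
tcp_pos: [0.5674, -0.117, 0.1706]
tool_rot: [-0.005, 1.0, -0.0, 0.001]
force: [-1.5, 0.5, -0.1]
finger_gap: 0.497
gripper_force: 0.0
```

```bash
python3 - <<'E'
from h import *
st(); a=cams.snapshot("top")
print("board");chunks(a,(150,150,130,110)); print("grill");chunks(a,(305,160,110,60),.1)
E
```

```text
t 56.85 tcp [ 0.5674 -0.117   0.1706] tooly [-0.01   1.    -0.001] toolz [ 0.001 -0.001 -1.   ] F [-1.5  0.5 -0.1] T [ 0.02 -0.01  0.02] gap 0.497 gf 0.0 q [-0.4   0.54  1.61 -0.    0.99 -1.98]
board
red 3072 [216.2 154.9] [0.6762 0.3272]
red 604 [180.2 221.2] [0.4647 0.4331]
green 719 [178.9 213.8] [0.4877 0.4379]
yel 619 [181.4 228.4] [0.4421 0.4286]
grill
```

```bash
python3 - <<'E'
from h import *
a=cams.snapshot("top");b=cams.snapshot("scene")
A=cv2.resize(a[165:255,155:235],None,fx=5,fy=5,interpolation=2);B=cv2.resize(b[140:220,195:270],None,fx=5,fy=5,interpolation=2)
f=np.zeros((450,775,3),np.uint8);f[:450,:400]=A;f[:400,400:]=B
cv2.imwrite('pics/c8.png',cv2.convertScaleAbs(f[:,:,::-1],alpha=1.3))
for z in(.014,.02,.026,.038): print(z,px("scene",[.4647,.4331,z]),pt("top",180.2,221.2,z))
E
```

```text
0.014 [221.5 166. ] [0.4643 0.4413 0.014 ]
0.02 [221.2 164.7] [0.4644 0.4393 0.02  ]
0.026 [220.9 163.5] [0.4645 0.4372 0.026 ]
0.038 [220.3 161.1] [0.4647 0.4331 0.038 ]
```

View pics/c8.png

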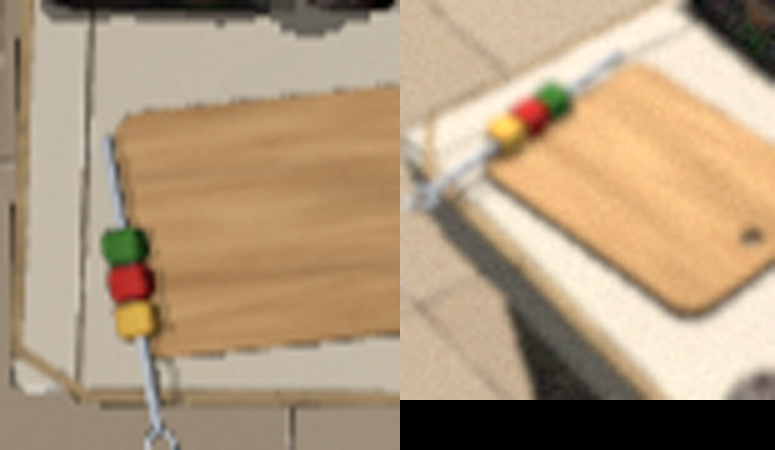

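Emit:
move_arm(
  targets=[
    {"dx": -0.41, "dy": 1, "dz": 0, "rx": 0, "ry": 0, "rz": 0},
    {"dx": -0.41, "dy": 1, "dz": 0, "rx": 0, "ry": 0, "rz": 0},
    {"dx": -0.41, "dy": 1, "dz": 0, "rx": 0, "ry": 0, "rz": 0},
    {"dx": -0.41, "dy": 1, "dz": 0, "rx": 0, "ry": 0, "rz": 0},
    {"dx": -0.41, "dy": 1, "dz": 0, "rx": 0, "ry": 0, "rz": 0},
    {"dx": -0.41, "dy": 1, "dz": 0, "rx": 0, "ry": 0, "rz": 0},
    {"dx": -0.41, "dy": 1, "dz": 0, "rx": 0, "ry": 0, "rz": 0},
    {"dx": -0.41, "dy": 1, "dz": 0, "rx": 0, "ry": 0, "rz": 0},
    {"dx": -0.41, "dy": 1, "dz": 0, "rx": 0, "ry": 0, "rz": 0},
    {"dx": -0.41, "dy": 1, "dz": 0, "rx": 0, "ry": 0, "rz": 0},
  ],
  claw=70,
)

```text
t: 58.25
tcp_pos: [0.462, 0.1352, 0.168]
tool_rot: [-0.006, 1.0, 0.0, -0.001]
force: [-0.2, 0.0, 0.4]
finger_gap: 0.695
gripper_force: 0.0
```

Emit:
move_arm(
  targets=[
    {"dx": 0, "dy": 1, "dz": 0, "rx": 0, "ry": 0, "rz": 0.035},
    {"dx": 0, "dy": 1, "dz": 0, "rx": 0, "ry": 0, "rz": 0.035},
    {"dx": 0, "dy": 1, "dz": 0, "rx": 0, "ry": 0, "rz": 0.035},
    {"dx": 0, "dy": 1, "dz": 0, "rx": 0, "ry": 0, "rz": 0.035},
    {"dx": 0, "dy": 1, "dz": 0, "rx": 0, "ry": 0, "rz": 0.035},
    {"dx": 0, "dy": 1, "dz": 0, "rx": 0, "ry": 0, "rz": 0.035},
    {"dx": 0, "dy": 1, "dz": 0, "rx": 0, "ry": 0, "rz": 0.035},
    {"dx": 0, "dy": 1, "dz": 0, "rx": 0, "ry": 0, "rz": 0.035},
    {"dx": 0, "dy": 1, "dz": 0, "rx": 0, "ry": 0, "rz": 0.035},
    {"dx": 0, "dy": 1, "dz": 0, "rx": 0, "ry": 0, "rz": 0.035},
  ],
)

```text
t: 59.5
tcp_pos: [0.4618, 0.3844, 0.1677]
tool_rot: [-0.097, 0.995, -0.0, -0.001]
force: [0.1, 0.5, -0.2]
finger_gap: 0.702
gripper_force: 0.0
```

Emit:
move_arm(
  targets=[
    {"dx": 0, "dy": 1, "dz": 0, "rx": 0, "ry": 0, "rz": 0},
    {"dx": 0, "dy": 1, "dz": 0, "rx": 0, "ry": 0, "rz": 0},
    {"dx": 0, "dy": 0.08, "dz": 0, "rx": 0, "ry": 0, "rz": 0},
    {"dx": 0, "dy": 0, "dz": -0.8, "rx": 0, "ry": 0, "rz": 0},
    {"dx": 0, "dy": 0, "dz": -0.8, "rx": 0, "ry": 0, "rz": 0},
    {"dx": 0, "dy": 0, "dz": -0.8, "rx": 0, "ry": 0, "rz": 0},
    {"dx": 0, "dy": 0, "dz": -0.8, "rx": 0, "ry": 0, "rz": 0},
    {"dx": 0, "dy": 0, "dz": 0, "rx": 0, "ry": 0, "rz": 0},
    {"dx": 0, "dy": 0, "dz": 0, "rx": 0, "ry": 0, "rz": 0},
    {"dx": 0, "dy": 0, "dz": 0, "rx": 0, "ry": 0, "rz": 0},
  ],
)

```text
t: 60.75
tcp_pos: [0.465, 0.4354, 0.0896]
tool_rot: [-0.096, 0.995, 0.0, 0.001]
force: [-0.5, 0.0, 0.7]
finger_gap: 0.697
gripper_force: 0.0
```

```bash
python3 - <<'E'
from h import *
st(); a=cams.snapshot("top")
print(tri((180.2,221.2),(221.2,163.4)))
print("board");chunks(a,(165,175,70,80)); print("grill");chunks(a,(305,160,110,60),.1)
E
```

```text
t 60.75 tcp [0.465  0.4354 0.0896] tooly [-0.192  0.981  0.001] toolz [ 0.001  0.001 -1.   ] F [-0.5  0.   0.7] T [-0.01  0.04 -0.04] gap 0.697 gf 0.0 q [ 0.58  0.72  1.51 -0.    0.91 -1.19]
[0.4659 0.4373 0.0232]
board
green 399 [178.4 212.6] [0.4915 0.4397]
yel 304 [182.  229.7] [0.4382 0.4266]
grill
red 629 [382.  183.7] [ 0.5897 -0.1894]
red 675 [357.7 198.3] [ 0.5441 -0.1166]
red 438 [328.1 215.7] [ 0.49   -0.0283]
red 385 [347.7 216. ] [ 0.4903 -0.0873]
red 400 [366.6 216.2] [ 0.4906 -0.144 ]
red 183 [388.8 216.7] [ 0.4906 -0.211 ]
green 875 [357.6 190.5] [ 0.5675 -0.1159]
yel 657 [382.2 191.3] [ 0.5667 -0.1903]
```

Emit:
move_arm(
  targets=[
    {"dx": 0, "dy": 0.06, "dz": -0.7, "rx": 0, "ry": 0, "rz": 0},
    {"dx": 0, "dy": 0, "dz": -0.7, "rx": 0, "ry": 0, "rz": 0},
    {"dx": 0, "dy": 0, "dz": -0.7, "rx": 0, "ry": 0, "rz": 0},
    {"dx": 0, "dy": 0, "dz": -0.4, "rx": 0, "ry": 0, "rz": 0},
    {"dx": 0, "dy": 0, "dz": -0.3, "rx": 0, "ry": 0, "rz": 0},
    {"dx": 0, "dy": 0, "dz": 0, "rx": 0, "ry": 0, "rz": 0},
    {"dx": 0, "dy": 0, "dz": 0, "rx": 0, "ry": 0, "rz": 0},
    {"dx": 0, "dy": 0, "dz": 0, "rx": 0, "ry": 0, "rz": 0},
    {"dx": 0, "dy": 0, "dz": 0, "rx": 0, "ry": 0, "rz": 0},
    {"dx": 0, "dy": 0, "dz": 0, "rx": 0, "ry": 0, "rz": 0},
  ],
)

```text
t: 62.05
tcp_pos: [0.4647, 0.4367, 0.0188]
tool_rot: [-0.096, 0.995, 0.0, 0.0]
force: [-0.1, -0.3, -0.2]
finger_gap: 0.701
gripper_force: 0.0
```

Emit:
move_arm(
  targets=[
    {"dx": 0, "dy": 0, "dz": 0, "rx": 0, "ry": 0, "rz": 0},
    {"dx": 0, "dy": 0, "dz": 0, "rx": 0, "ry": 0, "rz": 0},
    {"dx": 0, "dy": 0, "dz": 0, "rx": 0, "ry": 0, "rz": 0},
    {"dx": 0, "dy": 0, "dz": 0, "rx": 0, "ry": 0, "rz": 0},
    {"dx": 0, "dy": 0, "dz": 0, "rx": 0, "ry": 0, "rz": 0},
    {"dx": 0, "dy": 0, "dz": 0, "rx": 0, "ry": 0, "rz": 0},
    {"dx": 0, "dy": 0, "dz": 0, "rx": 0, "ry": 0, "rz": 0},
    {"dx": 0, "dy": 0, "dz": 0.2, "rx": 0, "ry": 0, "rz": 0},
    {"dx": 0, "dy": 0, "dz": 0.4, "rx": 0, "ry": 0, "rz": 0},
    {"dx": 0, "dy": 0, "dz": 0.6, "rx": 0, "ry": 0, "rz": 0},
  ],
  claw=0,
  newtons=45,
)

```text
t: 63.3
tcp_pos: [0.4643, 0.4364, 0.0489]
tool_rot: [-0.096, 0.995, -0.0, -0.001]
force: [-0.6, 0.5, -0.5]
finger_gap: 0.273
gripper_force: 44.4
```

```bash
python3 - <<'E'
from h import *
st()
E
```

```text
t 63.3 tcp [0.4643 0.4364 0.0489] tooly [-0.192  0.981 -0.   ] toolz [-0.001 -0.001 -1.   ] F [-0.6  0.5 -0.5] T [ 0.01  0.02 -0.  ] gap 0.273 gf 44.36522662639618 q [ 0.58  0.78  1.53 -0.    0.84 -1.18]
```

Emit:
move_arm(
  targets=[
    {"dx": 0, "dy": 0, "dz": 0.8, "rx": 0, "ry": 0, "rz": 0},
    {"dx": 0, "dy": 0, "dz": 0.8, "rx": 0, "ry": 0, "rz": 0},
    {"dx": 0, "dy": 0, "dz": 0.8, "rx": 0, "ry": 0, "rz": 0},
    {"dx": 0, "dy": 0, "dz": 0.8, "rx": 0, "ry": 0, "rz": 0},
    {"dx": 0, "dy": 0, "dz": 0.8, "rx": 0, "ry": 0, "rz": 0},
    {"dx": 0, "dy": -0.6, "dz": 0.8, "rx": 0, "ry": 0, "rz": 0},
    {"dx": 0, "dy": -0.9, "dz": 0, "rx": 0, "ry": 0, "rz": -0.09},
    {"dx": 0, "dy": -0.9, "dz": 0, "rx": 0, "ry": 0, "rz": -0.09},
    {"dx": 0, "dy": -0.9, "dz": 0, "rx": 0, "ry": 0, "rz": -0.09},
    {"dx": 0, "dy": -0.9, "dz": 0, "rx": 0, "ry": 0, "rz": -0.08},
  ],
)

```text
t: 64.55
tcp_pos: [0.4646, 0.33, 0.1691]
tool_rot: [-0.004, 1.0, -0.0, 0.0]
force: [0.8, 1.0, -1.3]
finger_gap: 0.271
gripper_force: 44.3
```

Emit:
move_arm(
  targets=[
    {"dx": 0, "dy": -0.9, "dz": 0, "rx": 0, "ry": 0, "rz": 0},
    {"dx": 0, "dy": -0.9, "dz": 0, "rx": 0, "ry": 0, "rz": 0},
    {"dx": 0, "dy": -0.9, "dz": 0, "rx": 0, "ry": 0, "rz": 0},
    {"dx": 0, "dy": -0.9, "dz": 0, "rx": 0, "ry": 0, "rz": 0},
    {"dx": 0, "dy": -0.9, "dz": 0, "rx": 0, "ry": 0, "rz": 0},
    {"dx": 0.3, "dy": -0.9, "dz": 0, "rx": 0, "ry": 0, "rz": 0},
    {"dx": 0.3, "dy": -0.9, "dz": 0, "rx": 0, "ry": 0, "rz": 0},
    {"dx": 0.3, "dy": -0.9, "dz": 0, "rx": 0, "ry": 0, "rz": 0},
    {"dx": 0.3, "dy": -0.9, "dz": 0, "rx": 0, "ry": 0, "rz": 0},
    {"dx": 0.3, "dy": -0.9, "dz": 0, "rx": 0, "ry": 0, "rz": 0},
  ],
)

```text
t: 65.8
tcp_pos: [0.5021, 0.1051, 0.1686]
tool_rot: [-0.005, 1.0, -0.0, -0.0]
force: [-0.1, -0.2, -0.4]
finger_gap: 0.274
gripper_force: 44.3
```

Emit:
move_arm(
  targets=[
    {"dx": 0.5, "dy": -0.9, "dz": 0, "rx": 0, "ry": 0, "rz": 0},
    {"dx": 0.5, "dy": -0.9, "dz": 0, "rx": 0, "ry": 0, "rz": 0},
    {"dx": 0.5, "dy": -0.9, "dz": 0, "rx": 0, "ry": 0, "rz": 0},
    {"dx": 0.5, "dy": -0.9, "dz": 0, "rx": 0, "ry": 0, "rz": 0},
    {"dx": 0.6, "dy": -0.9, "dz": 0, "rx": 0, "ry": 0, "rz": 0},
    {"dx": 0, "dy": -0.6, "dz": 0, "rx": 0, "ry": 0, "rz": 0},
    {"dx": 0, "dy": 0, "dz": -0.5, "rx": 0, "ry": 0, "rz": 0},
    {"dx": 0, "dy": 0, "dz": -0.5, "rx": 0, "ry": 0, "rz": 0},
    {"dx": 0, "dy": 0, "dz": -0.5, "rx": 0, "ry": 0, "rz": 0},
    {"dx": 0, "dy": 0, "dz": 0, "rx": 0, "ry": 0, "rz": 0},
  ],
)

```text
t: 67.05
tcp_pos: [0.5658, -0.0199, 0.1294]
tool_rot: [-0.005, 1.0, 0.0, -0.002]
force: [-0.6, -0.5, -0.2]
finger_gap: 0.27
gripper_force: 44.3
```

```bash
python3 -c "
from h import *
st()"
```

```text
t 67.05 tcp [ 0.5658 -0.0199  0.1294] tooly [-0.011  1.     0.001] toolz [-0.004  0.001 -1.   ] F [-0.6 -0.5 -0.2] T [0.03 0.02 0.  ] gap 0.27 gf 44.29526209831238 q [-0.23  0.59  1.67  0.    0.89 -1.81]
```

Emit:
move_arm(
  targets=[
    {"dx": 0, "dy": -0.5, "dz": 0, "rx": 0, "ry": 0, "rz": 0},
    {"dx": 0, "dy": -0.54, "dz": 0, "rx": 0, "ry": 0, "rz": 0},
    {"dx": 0, "dy": 0, "dz": -0.5, "rx": 0, "ry": 0, "rz": 0},
    {"dx": 0, "dy": 0, "dz": -0.5, "rx": 0, "ry": 0, "rz": 0},
    {"dx": 0, "dy": 0, "dz": -0.3, "rx": 0, "ry": 0, "rz": 0},
    {"dx": 0, "dy": 0, "dz": -0.3, "rx": 0, "ry": 0, "rz": 0},
    {"dx": 0, "dy": 0, "dz": -0.2, "rx": 0, "ry": 0, "rz": 0},
    {"dx": 0, "dy": 0, "dz": -0.1, "rx": 0, "ry": 0, "rz": 0},
    {"dx": 0, "dy": 0, "dz": 0, "rx": 0, "ry": 0, "rz": 0},
    {"dx": 0, "dy": 0, "dz": 0, "rx": 0, "ry": 0, "rz": 0},
  ],
)

```text
t: 68.3
tcp_pos: [0.5673, -0.0469, 0.0838]
tool_rot: [-0.005, 1.0, -0.0, 0.0]
force: [0.5, 0.4, -0.0]
finger_gap: 0.266
gripper_force: 44.3
```

Emit:
move_arm(
  targets=[
    {"dx": 0, "dy": 0, "dz": 0, "rx": 0, "ry": 0, "rz": 0},
    {"dx": 0, "dy": 0, "dz": 0, "rx": 0, "ry": 0, "rz": 0},
    {"dx": 0, "dy": 0, "dz": 0, "rx": 0, "ry": 0, "rz": 0},
    {"dx": 0, "dy": 0, "dz": 0, "rx": 0, "ry": 0, "rz": 0},
    {"dx": 0, "dy": 0, "dz": 0, "rx": 0, "ry": 0, "rz": 0},
    {"dx": 0, "dy": 0, "dz": 0.4, "rx": 0, "ry": 0, "rz": 0},
    {"dx": 0, "dy": 0, "dz": 0.6, "rx": 0, "ry": 0, "rz": 0},
    {"dx": 0, "dy": 0, "dz": 0.8, "rx": 0, "ry": 0, "rz": 0},
    {"dx": 0, "dy": 0, "dz": 0.8, "rx": 0, "ry": 0, "rz": 0},
    {"dx": 0, "dy": 0, "dz": 0.8, "rx": 0, "ry": 0, "rz": 0},
  ],
  claw=50,
)

```text
t: 69.55
tcp_pos: [0.5674, -0.0469, 0.1705]
tool_rot: [-0.005, 1.0, -0.0, 0.001]
force: [1.3, 0.0, -0.2]
finger_gap: 0.503
gripper_force: 0.0
```

Emit:
move_arm(
  targets=[
    {"dx": -0.5, "dy": 1, "dz": 0, "rx": 0, "ry": 0, "rz": 0},
    {"dx": -0.5, "dy": 1, "dz": 0, "rx": 0, "ry": 0, "rz": 0},
    {"dx": -0.5, "dy": 1, "dz": 0, "rx": 0, "ry": 0, "rz": 0},
    {"dx": -0.5, "dy": 1, "dz": 0, "rx": 0, "ry": 0, "rz": 0},
    {"dx": -0.5, "dy": 1, "dz": 0, "rx": 0, "ry": 0, "rz": 0},
    {"dx": -0.5, "dy": 1, "dz": 0, "rx": 0, "ry": 0, "rz": 0},
    {"dx": -0.5, "dy": 1, "dz": 0, "rx": 0, "ry": 0, "rz": 0},
    {"dx": -0.5, "dy": 1, "dz": 0, "rx": 0, "ry": 0, "rz": 0},
    {"dx": 0, "dy": 1, "dz": 0, "rx": 0, "ry": 0, "rz": 0},
    {"dx": 0, "dy": 1, "dz": 0, "rx": 0, "ry": 0, "rz": 0},
  ],
  claw=60,
)

```text
t: 70.8
tcp_pos: [0.4674, 0.2041, 0.1699]
tool_rot: [-0.005, 1.0, 0.0, 0.001]
force: [-0.3, -0.3, 0.4]
finger_gap: 0.598
gripper_force: 0.0
```

```bash
python3 - <<'E'
from h import *
st(); a=cams.snapshot("top");b=cams.snapshot("scene")
print("grill");chunks(a,(305,160,110,60),.1)
A=cv2.resize(a[155:245,295:425],None,fx=4,fy=4,interpolation=2);B=cv2.resize(b[180:300,255:405],None,fx=2,fy=2,interpolation=2)
f=np.zeros((600,520,3),np.uint8);f[:360,:520]=A;f[360:600,:300]=B
cv2.imwrite('pics/c9.png',cv2.convertScaleAbs(f[:,:,::-1],alpha=1.3))
E
```

```text
t 70.8 tcp [0.4674 0.2041 0.1699] tooly [-0.01  1.    0.  ] toolz [ 0.002  0.    -1.   ] F [-0.3 -0.3  0.4] T [ 0.01 -0.01 -0.04] gap 0.598 gf 0.0 q [ 0.19  0.46  1.78 -0.    0.89 -1.39]
grill
red 631 [382.  183.7] [ 0.5897 -0.1895]
red 696 [334.5 190.3] [ 0.5669 -0.0463]
red 675 [357.7 198.3] [ 0.5441 -0.1166]
red 246 [324.1 215.7] [ 0.4898 -0.0164]
red 389 [347.6 216. ] [ 0.4903 -0.0869]
red 409 [366.6 216.3] [ 0.4905 -0.1442]
red 182 [388.8 216.6] [ 0.4906 -0.211 ]
green 826 [334.6 182.6] [ 0.59  -0.046]
green 879 [357.6 190.5] [ 0.5675 -0.1159]
yel 654 [382.2 191.3] [ 0.5667 -0.1903]
yel 640 [334.4 198.2] [ 0.5431 -0.0465]
```

View pics/c9.png

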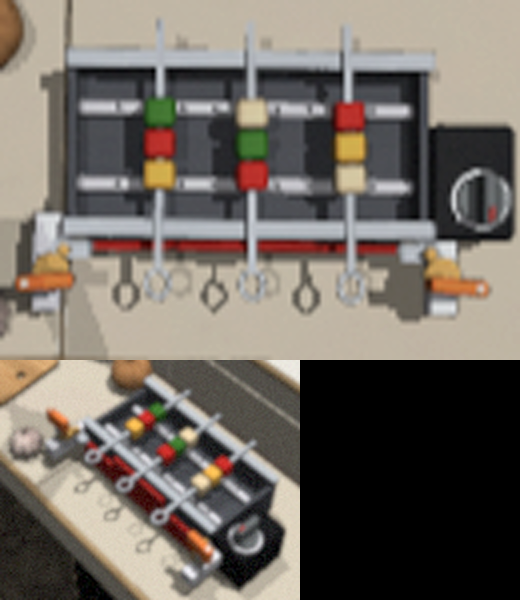

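```bash
python3 - <<'E'
from h import *
print(pt("top",415.4,204.6,.08),pt("top",417.4,204.6,.108))
for z in(.10,.108,.115):
  p=pt("top",417.4,204.6,z); print(z,p,px("scene",p),px("scene",p+[.02,0,0]),px("scene",p-[.02,0,0]))
# grey bar in scene: around crop sg (620,385)->(379,262)
E
```

```text
[ 0.5292 -0.2962  0.08  ] [ 0.5282 -0.295   0.108 ]
0.1 [ 0.5285 -0.2971  0.1   ] [378.5 265.1] [383.5 261.1] [373.4 269.2]
0.108 [ 0.5282 -0.295   0.108 ] [378.1 263. ] [383.2 259. ] [373.  267.1]
0.115 [ 0.5279 -0.2932  0.115 ] [377.8 261.2] [382.9 257.1] [372.6 265.3]
```

Emit:
move_arm(
  targets=[
    {"dx": 0, "dy": -1, "dz": 0, "rx": 0, "ry": 0, "rz": 0},
    {"dx": 0, "dy": -1, "dz": 0, "rx": 0, "ry": 0, "rz": 0},
    {"dx": 0, "dy": -1, "dz": 0, "rx": 0, "ry": 0, "rz": 0},
    {"dx": 0, "dy": -1, "dz": 0, "rx": 0, "ry": 0, "rz": 0},
    {"dx": 0, "dy": -1, "dz": 0, "rx": 0, "ry": 0, "rz": 0},
    {"dx": 0, "dy": -1, "dz": 0, "rx": 0, "ry": 0, "rz": 0},
    {"dx": 0, "dy": -1, "dz": 0, "rx": 0, "ry": 0, "rz": 0},
    {"dx": 0, "dy": -1, "dz": 0, "rx": 0, "ry": 0, "rz": 0},
    {"dx": 0, "dy": -1, "dz": 0, "rx": 0, "ry": 0, "rz": 0},
    {"dx": 0, "dy": -1, "dz": 0, "rx": 0, "ry": 0, "rz": 0},
  ],
)

```text
t: 72.15
tcp_pos: [0.467, -0.0485, 0.1693]
tool_rot: [-0.005, 1.0, -0.0, 0.0]
force: [-0.3, -0.3, 0.0]
finger_gap: 0.596
gripper_force: 0.0
```

Emit:
move_arm(
  targets=[
    {"dx": 0.3, "dy": -1, "dz": 0, "rx": 0, "ry": 0, "rz": 0},
    {"dx": 0.3, "dy": -1, "dz": 0, "rx": 0, "ry": 0, "rz": 0},
    {"dx": 0.3, "dy": -1, "dz": 0, "rx": 0, "ry": 0, "rz": 0},
    {"dx": 0.3, "dy": -1, "dz": 0, "rx": 0, "ry": 0, "rz": 0},
    {"dx": 0.3, "dy": -1, "dz": 0, "rx": 0, "ry": 0, "rz": 0},
    {"dx": 0.3, "dy": -1, "dz": 0, "rx": 0, "ry": 0, "rz": 0},
    {"dx": 0.3, "dy": -1, "dz": 0, "rx": 0, "ry": 0, "rz": 0},
    {"dx": 0.3, "dy": -1, "dz": 0, "rx": 0, "ry": 0, "rz": 0},
    {"dx": 0, "dy": -1, "dz": 0, "rx": 0, "ry": 0, "rz": 0},
    {"dx": 0, "dy": -0.96, "dz": 0, "rx": 0, "ry": 0, "rz": 0},
  ],
)

```text
t: 73.4
tcp_pos: [0.5268, -0.2974, 0.1685]
tool_rot: [-0.005, 1.0, 0.0, -0.0]
force: [0.1, 0.3, 0.6]
finger_gap: 0.595
gripper_force: 0.0
```

Emit:
move_arm(
  targets=[
    {"dx": 0, "dy": 0, "dz": 0, "rx": 0, "ry": 0, "rz": 0},
    {"dx": 0, "dy": 0, "dz": 0, "rx": 0, "ry": 0, "rz": 0},
    {"dx": 0, "dy": 0, "dz": -0.5, "rx": 0, "ry": 0, "rz": 0},
    {"dx": 0, "dy": 0, "dz": -0.5, "rx": 0, "ry": 0, "rz": 0},
    {"dx": 0, "dy": 0, "dz": -0.4, "rx": 0, "ry": 0, "rz": 0},
    {"dx": 0, "dy": 0, "dz": -0.4, "rx": 0, "ry": 0, "rz": 0},
    {"dx": 0, "dy": 0, "dz": 0, "rx": 0, "ry": 0, "rz": 0},
    {"dx": 0, "dy": 0, "dz": 0, "rx": 0, "ry": 0, "rz": 0},
    {"dx": 0, "dy": 0, "dz": 0, "rx": 0, "ry": 0, "rz": 0},
    {"dx": 0, "dy": 0, "dz": 0, "rx": 0, "ry": 0, "rz": 0},
  ],
)

```text
t: 74.65
tcp_pos: [0.5273, -0.2961, 0.124]
tool_rot: [-0.005, 1.0, -0.0, 0.0]
force: [-0.0, -1.2, 0.1]
finger_gap: 0.595
gripper_force: 0.0
```

```bash
python3 -c "
from h import *
st()"
```

```text
t 74.65 tcp [ 0.5273 -0.2961  0.124 ] tooly [-0.01   1.    -0.001] toolz [ 0.001 -0.001 -1.   ] F [-0.  -1.2  0.1] T [ 0.06 -0.01  0.03] gap 0.595 gf 0.0 q [-0.7   0.64  1.58 -0.    0.93 -2.28]
```

Descend to 0.090 and grip.

Emit:
move_arm(
  targets=[
    {"dx": 0.04, "dy": 0.04, "dz": -0.4, "rx": 0, "ry": 0, "rz": 0},
    {"dx": 0, "dy": 0, "dz": -0.4, "rx": 0, "ry": 0, "rz": 0},
    {"dx": 0, "dy": 0, "dz": -0.3, "rx": 0, "ry": 0, "rz": 0},
    {"dx": 0, "dy": 0, "dz": -0.26, "rx": 0, "ry": 0, "rz": 0},
    {"dx": 0, "dy": 0, "dz": 0, "rx": 0, "ry": 0, "rz": 0},
    {"dx": 0, "dy": 0, "dz": 0, "rx": 0, "ry": 0, "rz": 0},
    {"dx": 0, "dy": 0, "dz": 0, "rx": 0, "ry": 0, "rz": 0},
    {"dx": 0, "dy": 0, "dz": 0, "rx": 0, "ry": 0, "rz": 0},
    {"dx": 0, "dy": 0, "dz": 0, "rx": 0, "ry": 0, "rz": 0},
    {"dx": 0, "dy": 0, "dz": 0, "rx": 0, "ry": 0, "rz": 0},
  ],
)

```text
t: 75.9
tcp_pos: [0.5282, -0.2949, 0.0896]
tool_rot: [-0.005, 1.0, -0.0, 0.0]
force: [-0.3, -0.2, -0.4]
finger_gap: 0.598
gripper_force: 0.0
```

Emit:
move_arm(
  targets=[
    {"dx": 0, "dy": 0, "dz": 0, "rx": 0, "ry": 0, "rz": 0},
    {"dx": 0, "dy": 0, "dz": 0, "rx": 0, "ry": 0, "rz": 0},
    {"dx": 0, "dy": 0, "dz": 0, "rx": 0, "ry": 0, "rz": 0},
    {"dx": 0, "dy": 0, "dz": 0, "rx": 0, "ry": 0, "rz": 0},
    {"dx": 0, "dy": 0, "dz": 0, "rx": 0, "ry": 0, "rz": 0},
    {"dx": 0, "dy": 0, "dz": 0, "rx": 0, "ry": 0, "rz": 0},
    {"dx": 0, "dy": 0, "dz": 0, "rx": 0, "ry": 0, "rz": 0},
    {"dx": 0, "dy": 0, "dz": 0, "rx": 0, "ry": 0, "rz": 0},
    {"dx": 0, "dy": 0, "dz": 0, "rx": 0, "ry": 0, "rz": 0},
    {"dx": 0, "dy": 0, "dz": 0, "rx": 0, "ry": 0, "rz": 0},
  ],
  claw=0,
  newtons=35,
)

```text
t: 77.15
tcp_pos: [0.5281, -0.2949, 0.0896]
tool_rot: [-0.005, 1.0, -0.0, 0.0]
force: [-1.2, 0.3, 2.4]
finger_gap: 0.133
gripper_force: 38.1
```

```bash
python3 -c "
from h import *
st()"
```

```text
t 77.15 tcp [ 0.5281 -0.2949  0.0896] tooly [-0.01  1.   -0.  ] toolz [ 0. -0. -1.] F [-1.2  0.3  2.4] T [ 0.02  0.13 -0.08] gap 0.133 gf 38.0772203207016 q [-0.69  0.69  1.6  -0.    0.86 -2.27]
```

Gripped, well centred. Twist 69° clockwise.

Emit:
move_arm(
  targets=[
    {"dx": 0, "dy": 0, "dz": 0, "rx": 0, "ry": 0, "rz": -0.29},
    {"dx": 0, "dy": 0, "dz": 0, "rx": 0, "ry": 0, "rz": -0.29},
    {"dx": 0, "dy": 0, "dz": 0, "rx": 0, "ry": 0, "rz": -0.29},
    {"dx": 0, "dy": 0, "dz": 0, "rx": 0, "ry": 0, "rz": -0.29},
    {"dx": 0, "dy": 0, "dz": 0, "rx": 0, "ry": 0, "rz": -0.29},
    {"dx": 0, "dy": 0, "dz": 0, "rx": 0, "ry": 0, "rz": -0.29},
    {"dx": 0, "dy": 0, "dz": 0, "rx": 0, "ry": 0, "rz": -0.29},
    {"dx": 0, "dy": 0, "dz": 0, "rx": 0, "ry": 0, "rz": -0.26},
    {"dx": 0, "dy": 0, "dz": 0, "rx": 0, "ry": 0, "rz": 0},
    {"dx": 0, "dy": 0, "dz": 0, "rx": 0, "ry": 0, "rz": 0},
  ],
)

```text
t: 78.4
tcp_pos: [0.5289, -0.2937, 0.0897]
tool_rot: [0.559, 0.829, 0.001, 0.0]
force: [2.2, 4.4, 3.6]
finger_gap: 0.131
gripper_force: 38.2
```

```bash
python3 -c "
from h import *
st()"
```

```text
t 78.4 tcp [ 0.5289 -0.2937  0.0897] tooly [0.927 0.375 0.002] toolz [ 0.001  0.002 -1.   ] F [2.2 4.4 3.6] T [ 0.8  -0.52  0.11] gap 0.131 gf 38.22153031826019 q [-0.69  0.69  1.6   0.    0.86 -1.08]
```

Emit:
move_arm(
  targets=[
    {"dx": 0, "dy": 0, "dz": 0, "rx": 0, "ry": 0, "rz": 0},
    {"dx": 0, "dy": 0, "dz": 0, "rx": 0, "ry": 0, "rz": 0},
    {"dx": 0, "dy": 0, "dz": 0, "rx": 0, "ry": 0, "rz": 0},
    {"dx": 0, "dy": 0, "dz": 0, "rx": 0, "ry": 0, "rz": 0},
    {"dx": 0, "dy": 0, "dz": 0, "rx": 0, "ry": 0, "rz": 0},
    {"dx": 0, "dy": 0, "dz": 0, "rx": 0, "ry": 0, "rz": 0},
    {"dx": 0, "dy": 0, "dz": 0, "rx": 0, "ry": 0, "rz": 0},
    {"dx": 0, "dy": 0, "dz": 0, "rx": 0, "ry": 0, "rz": 0},
    {"dx": 0, "dy": 0, "dz": 0, "rx": 0, "ry": 0, "rz": 0},
    {"dx": 0, "dy": 0, "dz": 0, "rx": 0, "ry": 0, "rz": 0},
  ],
  claw=100,
)

```text
t: 79.65
tcp_pos: [0.5281, -0.2948, 0.0895]
tool_rot: [0.56, 0.828, -0.0, -0.0]
force: [-0.1, 0.0, -0.4]
finger_gap: 0.999
gripper_force: 0.0
```

Emit:
move_arm(
  targets=[
    {"dx": 0, "dy": 0, "dz": 0.4, "rx": 0, "ry": 0, "rz": 0},
    {"dx": 0, "dy": 0, "dz": 0.6, "rx": 0, "ry": 0, "rz": 0},
    {"dx": 0, "dy": 0, "dz": 0.8, "rx": 0, "ry": 0, "rz": 0},
    {"dx": 0, "dy": 0, "dz": 0.8, "rx": 0, "ry": 0, "rz": 0},
    {"dx": 0, "dy": 0, "dz": 0.8, "rx": 0, "ry": 0, "rz": 0},
    {"dx": 0, "dy": 0, "dz": 0.8, "rx": 0, "ry": 0, "rz": 0},
    {"dx": -0.8, "dy": 0, "dz": 0.5, "rx": 0, "ry": 0, "rz": 0},
    {"dx": -0.8, "dy": 0, "dz": 0, "rx": 0, "ry": 0, "rz": 0},
    {"dx": -0.8, "dy": 0, "dz": 0, "rx": 0, "ry": 0, "rz": 0},
    {"dx": -0.8, "dy": 0, "dz": 0, "rx": 0, "ry": 0, "rz": 0},
  ],
)

```text
t: 80.9
tcp_pos: [0.4478, -0.2951, 0.2085]
tool_rot: [0.56, 0.828, -0.0, 0.001]
force: [0.1, 0.3, 0.4]
finger_gap: 0.999
gripper_force: 0.0
```

```bash
python3 - <<'E'
from h import *
st(); a=cams.snapshot("top"); chunks(a,(305,160,110,60),.1)
o=cv2.imread("pics/top0.png")[:,:,::-1]
k=(slice(194,215),slice(405,425)); print("knob diff",np.abs(a[k].astype(int)-o[k]).mean(), "ref housing",np.abs(a[188:194,405:420].astype(int)-o[188:194,405:420]).mean())
H=cv2.cvtColor(np.ascontiguousarray(a[194:215,405:425]),cv2.COLOR_RGB2HSV);Ho=cv2.cvtColor(np.ascontiguousarray(o[194:215,405:425]),cv2.COLOR_RGB2HSV)
for h in(Ho,H):
  y,x=np.where((h[...,1]>120)&(h[...,2]>70)); print("red mark",len(x),x.mean()+405 if len(x) else 0,y.mean()+194 if len(x) else 0)
E
```

```text
t 80.9 tcp [ 0.4478 -0.2951  0.2085] tooly [0.928 0.373 0.001] toolz [ 0.001 -0.002 -1.   ] F [0.1 0.3 0.4] T [ 0.03 -0.04 -0.03] gap 0.999 gf 0.0 q [-0.79  0.44  1.68 -0.    1.02 -1.17]
red 634 [382.  183.7] [ 0.5897 -0.1895]
red 693 [334.5 190.3] [ 0.5669 -0.0463]
red 663 [357.8 198.3] [ 0.5441 -0.1168]
red 245 [324.1 215.7] [ 0.4898 -0.0165]
red 365 [347.7 216. ] [ 0.4903 -0.0873]
red 376 [366.5 216.2] [ 0.4906 -0.1437]
green 820 [334.6 182.6] [ 0.59   -0.0461]
green 878 [357.6 190.5] [ 0.5675 -0.116 ]
yel 637 [382.3 191.3] [ 0.5666 -0.1904]
yel 630 [334.4 198.2] [ 0.5431 -0.0464]
knob diff 7.227777777777778 ref housing 1.674074074074074
red mark 4 417.5 208.0
red mark 5 417.6 208.2
```

```bash
python3 -c "
from station import order
print(order.sign_off())"
```

```text
the job is handed in; nothing more can be done
None
```

I handed the job in at about 81 s, but the sign-off returned no verdict. By camera, the tray is in with both latches turned, the three skewers lie across the rails and the igniter is back at rest after 1.2 rad. The left latch needed a second go, and one skewer was knocked to the board's edge but recovered.

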